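Replace the plug-in relays of a box with flush sliding covers

ROBOT

A 7-joint arm with a two-finger parallel gripper is mounted at the origin on a cart in front of the work surface, level with it; the furniture and walls round the work are solid. World frame = base frame: x ahead of the robot, y to its left, z up, the work surface at z = 0. Lengths are in m, angles in rad, forces in N, time in s.
With the tool pointing down it reaches from about 0.4 to 0.875 m from the base axis. Payload 19.3 kg.
Tool frame: the origin (TCP) lies at the very end of the fingers, on their centre line; the grasp point (between the pads) lies 19 mm behind it; z points along the fingers, y is the line along which they close (so a half turn about z gives the same grasp; the last joint's range is limited). The gripper opens to 85 mm and grips with 20 to 120 N. Pads are 22 mm wide; open, the fingers measure 114 mm over their backs; the gripper's body (76 mm by 85 mm) begins 54 mm behind the grasp point. The pads swing forward as they close: fully open they stand 13 mm farther back than shut.
Start: joints at [-1.283, 0.521, -0.036, 1.599, 0.021, 1.021, -0.113], TCP at [0.219, 0.585, 0.231] pointing down, gripper open.
Joint ranges: [-2.91, 2.91], [-0.3, 2.13], [-1.5, 1.42], [0.17, 2.43], [-1.26, 4.41], [0.16, 1.93], [-2.52, 2.52]. Speed limits (rad/s): [1.89, 1.89, 2.39, 2.39, 3.01, 3.01, 3.01].

INTERFACE

Orientations are given as a unit quaternion [x, y, z, w].
In Python, from station import * gives the robot as it stands.
- The arm moves only by the shell command python3 -m crank 'ROWS' [FORCE]. ROWS is JSON, a list of rows, each a list of 7 numbers: the shift along the tool's x, y, z in mm, then the turn, a rotation vector about the tool's x, y, z in rad, then the closure, from -1 (fully open) to 1 (shut). In form: [[tx, ty, tz, wx, wy, wz, gripper], ...]. A call has exactly 5 rows; each row is the pose to reach, as a shift and turn from the pose commanded when the call began, along the tool's axes at that moment; what a row does not reach only later rows make up. A row lasts 1/12 s, in which the tool goes at most 41.7 mm and 7.16 degrees, less where a joint would pass 70% of its speed; a pose out of reach is approached as far as the arm can. A call with a gripper value outside its range is refused whole. The fingers move at their own pace and stop on an object; FORCE is the grip in N (left out, the last holds). Time passes only in rows, so rows that repeat a pose let the fingers close, or fill a call up. It gives the time, the measured TCP pose, the force, the opening and the grip force at its end, in the units of the state.
- read_state(): the state, without advancing time (a new reading comes with each control period).
- read_camera(name): name is "scene" or "top" or "wrist"; returns a dict with "pixels" (400x640x3 uint8, blue, green, red), "K" (3x3 intrinsics, pixels), "T" (4x4, takes a point from camera to world coordinates). Camera axes: x right, y down, z forward; pixel columns grow to the right and rows downward; lengths in m; the calibration is good to about 2 mm. A picture is of the moment at which its call begins. There is no depth.
- hand_in(): hands the job in; it is judged then, once.
The state is a dict: "clock": time; "qpos": joint angles; "qvel": joint speeds; "joint_efforts": joint torques, N m; "tool_pos": TCP position; "ee_rot": TCP orientation; "contact_force": force on the tool from outside, world axes, zero at the start; "torque": the same for the moment, N m; "opening": opening from 0.0 (shut) to 1.0 (fully open); "gripper_force": force on a finger pad.
Only numpy, scipy, OpenCV 4.12 (cv2) and the standard library are available. Lean on these libraries where they do the work, as an engineer would, in place of code of your own. Each camera call takes 0.05 s, during which the arm holds its last target. There are 200 camera calls.

TASK

Refit the three-bay relay box: one or two used relays are still plugged in under its covers; pull them out and put them in the black tray, then plug every relay that stands on the bench upright and fully home into a socket, one to a bay. The flat covers have no handle: press down on the ribbed pad and drag the cover back towards the front of the box by friction. Finish with all three covers fully shut, and leave the screwdriver and the side cutters where they lie.

Things in the scene. Friction and masses are not known exactly. Their poses are not given: they have to be found in the camera images.
- relay_box: Grey box screwed to the bench, 142 (its x) x 222 (its y) x 83 mm high; origin at the centre of its underside, front is its -x side, towards the robot. Three bays along y, 72 mm apart (1 at -y, 3 at +y), 67 mm wide inside, one socket each. Each has a flat cover 134 x 64 x 4 mm, top 80.5 mm above the bench, between rails 7.5 mm wide with tops at 83 mm.
- cover1 (a joint): Cover of bay 1 (right-hand (-y)), m: 0 shut, to 0.106 at its stop, slid along the box's -x out over the front (then the bay is open from 40 mm before to 66 mm behind the box's centre). Sliding friction 2 N; stays where left. No handle, edges flush: press down with shut fingertips (8 to 15 N is enough) and drag. It will not shut over a relay standing 5 mm too high.
- pad1 (a point): Centre of the ribbed rubber pad (34 x 40 mm) on the flat top of cover 1, 38 mm in front of the cover's centre; moves with the cover.
- socket1 (a point): Socket of bay 1, under its cover: centre of the mouth of the rectangular hole, 26 mm above the bench, 13 mm behind the box's centre; axes as the box. Hole 36.5 mm (x) by 50.5 mm (y), 15.5 mm deep, with a 2 mm chamfer, in a black block 84 mm (x) by 64 mm (y).
- cover2 (a joint): Cover of bay 2 (middle), m: 0 shut, to 0.106 at its stop, slid along the box's -x out over the front (then the bay is open from 40 mm before to 66 mm behind the box's centre). Sliding friction 2 N; stays where left. No handle, edges flush: press down with shut fingertips (8 to 15 N is enough) and drag. It will not shut over a relay standing 5 mm too high.
- pad2 (a point): Centre of the ribbed rubber pad (34 x 40 mm) on the flat top of cover 2, 38 mm in front of the cover's centre; moves with the cover.
- socket2 (a point): Socket of bay 2, under its cover: centre of the mouth of the rectangular hole, 26 mm above the bench, 13 mm behind the box's centre; axes as the box. Hole 36.5 mm (x) by 50.5 mm (y), 15.5 mm deep, with a 2 mm chamfer, in a black block 84 mm (x) by 64 mm (y).
- cover3 (a joint): Cover of bay 3 (left-hand (+y)), m: 0 shut, to 0.106 at its stop, slid along the box's -x out over the front (then the bay is open from 40 mm before to 66 mm behind the box's centre). Sliding friction 2 N; stays where left. No handle, edges flush: press down with shut fingertips (8 to 15 N is enough) and drag. It will not shut over a relay standing 5 mm too high.
- pad3 (a point): Centre of the ribbed rubber pad (34 x 40 mm) on the flat top of cover 3, 38 mm in front of the cover's centre; moves with the cover.
- socket3 (a point): Socket of bay 3, under its cover: centre of the mouth of the rectangular hole, 26 mm above the bench, 13 mm behind the box's centre; axes as the box. Hole 36.5 mm (x) by 50.5 mm (y), 15.5 mm deep, with a 2 mm chamfer, in a black block 84 mm (x) by 64 mm (y).
- new1 (a point): Plug-in relay, standing upright on the bench (two or three are there; absent ones read None): dark case 40 (its x) x 56 (its y) x 46 mm high on a heavy block plug 34 x 48 x 14 mm; 0.08 to 0.17 kg. Point: its centre, 30 mm above the plug's underside, 16 mm above the hole's mouth when home (case resting on the block). All alike; any socket, either way round. Grip across the 40 mm.
- new1_relay: The same relay 1; origin at the centre of the plug's underside, z up.
- used1 (a point): Used relay, the same in size and shape, plugged home at the start in the socket of bay 1, under the cover, out of sight; of the three places one or two are occupied, and the others read None. Point: its centre, 30 mm above its plug's underside, 42 mm above the bench while plugged in.
- new2 (a point): Plug-in relay, standing upright on the bench (two or three are there; absent ones read None): dark case 40 (its x) x 56 (its y) x 46 mm high on a heavy block plug 34 x 48 x 14 mm; 0.08 to 0.17 kg. Point: its centre, 30 mm above the plug's underside, 16 mm above the hole's mouth when home (case resting on the block). All alike; any socket, either way round. Grip across the 40 mm.
- new2_relay: The same relay 2; origin at the centre of the plug's underside, z up.
- used2 (a point): Used relay, the same in size and shape, plugged home at the start in the socket of bay 2, under the cover, out of sight; of the three places one or two are occupied, and the others read None. Point: its centre, 30 mm above its plug's underside, 42 mm above the bench while plugged in.
- new3 (a point): Plug-in relay, standing upright on the bench (two or three are there; absent ones read None): dark case 40 (its x) x 56 (its y) x 46 mm high on a heavy block plug 34 x 48 x 14 mm; 0.08 to 0.17 kg. Point: its centre, 30 mm above the plug's underside, 16 mm above the hole's mouth when home (case resting on the block). All alike; any socket, either way round. Grip across the 40 mm.
- new3_relay: The same relay 3; origin at the centre of the plug's underside, z up.
- used3 (a point): Used relay, the same in size and shape, plugged home at the start in the socket of bay 3, under the cover, out of sight; of the three places one or two are occupied, and the others read None. Point: its centre, 30 mm above its plug's underside, 42 mm above the bench while plugged in.
- tray: Black open tray for the used relays, fixed left of the box, 200 mm (its x) by 140 mm (its y) by 35 mm high; walls and floor 3 mm. Origin at the centre of its underside. Room for two relays, standing or lying.
- screwdriver: Red-handled screwdriver, 138 mm long, lying on the bench near its front edge; leave it alone.
- side_cutters: Red-handled side cutters, 148 mm long, lying on the bench near its front edge; leave them alone.
Things that resemble listed ones, but are neither listed nor needed, are in the scene too. What is shaped like the new3_relay but purple or yellow is not meant.

How it is judged:
By the outcome, as a careful person would: the job done as asked, in the order asked, and still so for the second after the job is handed in, with the robot touching nothing.
Of new1_relay, new2_relay, new3_relay only 2 to 3 are there at a start; the rules pass over those that are not, and their reading is None.
Of used1_relay, used2_relay, used3_relay only 1 to 2 are there at a start; the rules pass over those that are not, and their reading is None.
At some moment in a run one of new1_relay, new2_relay, new3_relay may be knocked a few centimetres aside while the robot is not near it.
It also fails if it takes over 210 s, if anything falls off the work surface, if the arm or the gripper's body presses on something with over 40 N, if the wrist force passes 120 N, or if a joint passes its speed limit or range.

## Working session

There is one attempt and no reset: what is moved stays moved. The work goes in short steps, Python scripts to look and compute and a shell command to move; the robot and the scene stay as the last step left them, time stands still between calls to the robot, and variables do not carry over. Pictures are saved under pics/ and viewed, at most 14 in all, crops included, and the job is handed in when it is done.

```bash
ls; mkdir -p pics; python3 - <<'E'
from station import *
import cv2
s=read_state(); print(s)
for n in ["scene","top"]:
    c=read_camera(n); cv2.imwrite(f"pics/{n}0.png",c["pixels"]); print(n,c["K"].tolist(),c["T"].round(4).tolist())
E
```

```text
pics
{'clock': 0.0, 'qpos': array([-1.28321255,  0.52204211, -0.03630931,  1.60001273,  0.02121076,
        1.02106849, -0.11281872]), 'qvel': array([-1.64410957e-03,  2.24670385e-03, -5.15436690e-04,  1.21677328e-04,
       -4.52524832e-05, -5.16111039e-04,  2.22238906e-03]), 'joint_efforts': array([-5.55326678e-04, -9.27130079e+01,  1.97954558e+00, -3.69920182e+01,
        1.77179935e-02,  8.48570082e-03, -2.05305230e-05]), 'tool_pos': array([0.21880424, 0.58509079, 0.23070673]), 'ee_rot': array([ 1.77958251e-01,  9.84037872e-01, -5.70289177e-04, -5.28093434e-05]), 'contact_force': array([-0.20430081, -0.10947566, -0.17350759]), 'torque': array([-0.01945857, -0.02365744,  0.00828218]), 'gripper_force': 0.0, 'opening': 1.000114103390401}
scene [[433.8061162608074, 0.0, 324.37795140722284], [0.0, 433.8061162608074, 195.9456832961169], [0.0, 0.0, 1.0]] [[0.5189, -0.3902, 0.7606, -0.4844], [-0.8548, -0.2367, 0.4618, -0.6785], [-0.0001, -0.8898, -0.4564, 0.6323], [0.0, 0.0, 0.0, 1.0]]
top [[400.8403371024006, 0.0, 322.5602765716149], [0.0, 400.8403371024006, 204.047639563445], [0.0, 0.0, 1.0]] [[-0.015, -0.9936, 0.1122, 0.3372], [-0.9998, 0.0163, 0.0108, -0.1007], [-0.0125, -0.1121, -0.9936, 1.3839], [0.0, 0.0, 0.0, 1.0]]
```

View pics/top0.png

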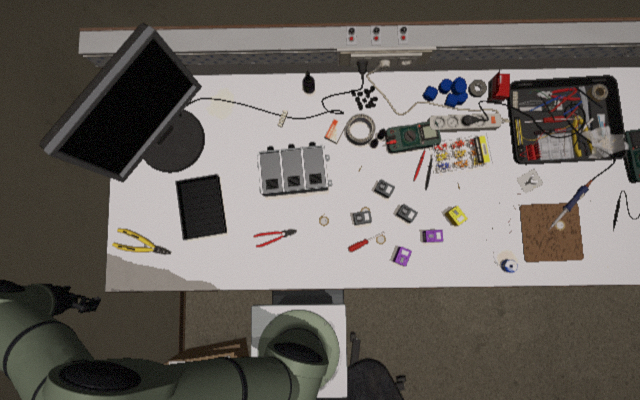

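View pics/scene0.png

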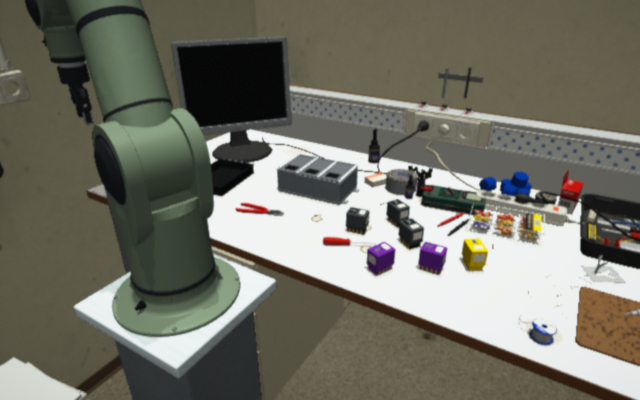

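The top view shows the box at (294,170), the tray at (202,207) and three dark relays at (384,187), (361,217) and (405,213). The cutters are at (275,238) and the screwdriver at (368,242). In the scene view the same three dark relays stand at about (357,219), (398,211) and (411,232).

```bash
cat > h.py <<'E'
from station import *
import cv2, numpy as np
from scipy.spatial.transform import Rotation as R
def px2w(c,uv,z):
    d=c["T"][:3,:3]@np.linalg.inv(c["K"])@np.array([uv[0],uv[1],1.]); o=c["T"][:3,3]
    return o+d*(z-o[2])/d[2]
def w2px(c,p):
    q=np.linalg.inv(c["T"])@np.append(p,1); q=c["K"]@q[:3]; return q[:2]/q[2]
def crop(c,x0,y0,x1,y1,f,name):
    im=cv2.resize(c["pixels"][y0:y1,x0:x1],None,fx=f,fy=f,interpolation=cv2.INTER_CUBIC); cv2.imwrite("pics/"+name,im)
def rel(target,yaw=None):
    """shift (mm) in tool axes and turn for TCP target, tool down with closing axis yaw (rad, mod pi)"""
    s=read_state(); r=R.from_quat(s["ee_rot"]); d=r.inv().apply(np.array(target)-s["tool_pos"])*1000
    w=np.zeros(3)
    if yaw is not None:
        cur=r.as_matrix()[:,1]; a=np.arctan2(cur[1],cur[0]); dy=(yaw-a+np.pi/2)%np.pi-np.pi/2
        y=np.array([np.cos(a+dy),np.sin(a+dy),0]); z=np.array([0,0,-1.]); x=np.cross(y,z)
        w=(r.inv()*R.from_matrix(np.c_[x,y,z])).as_rotvec()
    print("shift",d.round(1),"turn",w.round(3)); return d,w
E
python3 - <<'E'
from h import *
c=read_camera("top")
crop(c,170,140,430,260,3,"topcrop.png")
for n,uv,z in [("box",(294,169),.08),("tray",(202,207),.03),("r",(384,187),.06),("r",(361,217),.06),("r",(405,213),.06)]: print(n,px2w(c,uv,z).round(3))
E
```

```text
box [0.603 0.006 0.08 ]
tray [0.487 0.325 0.03 ]
r [ 0.541 -0.292  0.06 ]
r [ 0.442 -0.213  0.06 ]
r [ 0.453 -0.359  0.06 ]
```

View pics/topcrop.png

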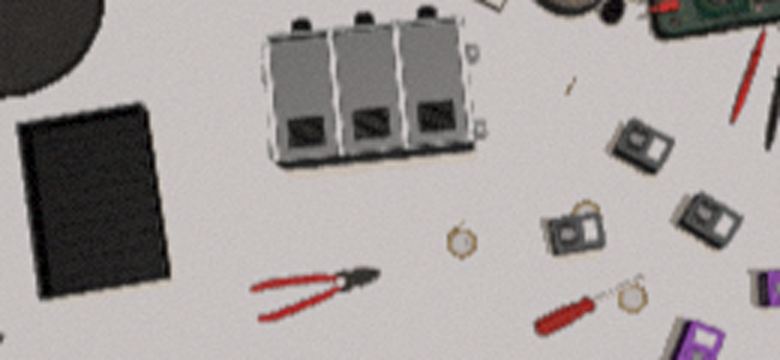

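Crop: pads at about (306,131), (371,123) and (436,115). Tray corners are at (18,123), (145,104), (170,277) and (40,297). Relay tops are at about (643,146), (577,232) and (710,220).

```bash
python3 - <<'E'
from h import *
c=read_camera("top")
f=lambda u,v,z:px2w(c,(170+u/3,140+v/3),z)
P=[f(436,115,.0805),f(371,123,.0805),f(306,131,.0805)]
for p in P: print("pad",p.round(4))
d=P[2]-P[0]; yaw=np.arctan2(d[1],d[0])-np.pi/2; print("yaw",yaw, np.linalg.norm(d))
print("boxcentre",np.mean(P,0)+.038*np.array([np.cos(yaw),np.sin(yaw),0]))
T=[f(*q,.035) for q in [(18,123),(145,104),(170,277),(40,297)]]; print(np.round(T,3),np.mean(T,0))
rel([.30,.45,.30],yaw)
E
```

```text
pad [ 0.5702 -0.0641  0.0805]
pad [0.5625 0.0075 0.0805]
pad [0.5548 0.0791 0.0805]
yaw 0.10688980675335835 0.14393804960349826
boxcentre [0.6003011 0.0115634 0.0805   ]
[[0.577 0.415 0.035]
 [0.597 0.269 0.035]
 [0.399 0.239 0.035]
 [0.379 0.385 0.035]] [0.48799766 0.32681614 0.035     ]
shift [-123.4  -98.3  -69. ] turn [-1.000e-03  0.000e+00  1.106e+00]
```

```bash
python3 -c "
from h import *
rel([.5548,.0791,.16],.107)"; python3 -m crank '[[-75,-33,10,0,0,0.11,0],[-150,-66,20,0,0,0.22,1],[-225,-100,30,0,0,0.33,1],[-300,-133,40,0,0,0.44,1],[-375,-165,50,0,0,0.55,1]]' 40;  python3 -c "
from h import *
print(read_state()['qpos'].round(2));rel([.5548,.0791,.16],.107)"
```

```text
shift [-491.9 -356.4   71.2] turn [-1.000e-03  0.000e+00  1.106e+00]
clock: 0.62
tool_pos: [0.3678, 0.4392, 0.2059]
ee_rot: [0.441, 0.898, 0.0, -0.0]
contact_force: [1.2, 1.2, 0.1]
opening: 0.3
gripper_force: 0.0
[-1.07  0.47  0.12  1.77 -0.07  0.9  -0.25]
shift [-399.3  -72.2   45.9] turn [ 0.    -0.     0.551]
```

```bash
python3 -m crank '[[-40,-7,5,0,0,0.11,1],[-80,-15,10,0,0,0.22,1],[-120,-22,15,0,0,0.33,1],[-160,-29,20,0,0,0.44,1],[-200,-36,25,0,0,0.551,1]]';  python3 -c "
from h import *
print(read_state()['qpos'].round(2));rel([.5548,.0791,.16],.107)"
```

```text
clock: 1.03
tool_pos: [0.462, 0.2592, 0.181]
ee_rot: [0.668, 0.744, 0.0, 0.0]
contact_force: [1.5, -0.1, 0.2]
opening: 0.002
gripper_force: 0.0
[-0.83  0.45  0.28  1.91 -0.17  0.8  -0.35]
shift [-189.    73.1   21. ] turn [ 0. -0. -0.]
```

```bash
python3 -m crank '[[-38,15,4,0,0,0,1],[-76,29,8,0,0,0,1],[-113,44,12,0,0,0,1],[-151,58,16,0,0,0,1],[-189,73,21,0,0,0,1]]'; python3 -m crank '[[0,0,20,0,0,0,1],[0,0,40,0,0,0,1],[0,0,60,0,0,0,1],[0,0,70,0,0,0,1],[0,0,70,0,0,0,1]]'; python3 - <<'E'
from h import *
rel([.5548,.0791,.0805],.107)
c=read_camera("wrist"); cv2.imwrite("pics/w1.png",c["pixels"])
E
```

```text
clock: 1.45
tool_pos: [0.5557, 0.0796, 0.16]
ee_rot: [0.666, 0.746, 0.0, -0.0]
contact_force: [1.1, 1.1, 0.5]
opening: -0.001
gripper_force: 0.0
clock: 1.87
tool_pos: [0.5541, 0.0813, 0.0882]
ee_rot: [0.666, 0.746, -0.001, -0.001]
contact_force: [0.0, 0.3, -0.4]
opening: -0.001
gripper_force: 0.0
shift [-2.2  0.5  7.7] turn [-0.003  0.     0.005]
```

View pics/w1.png

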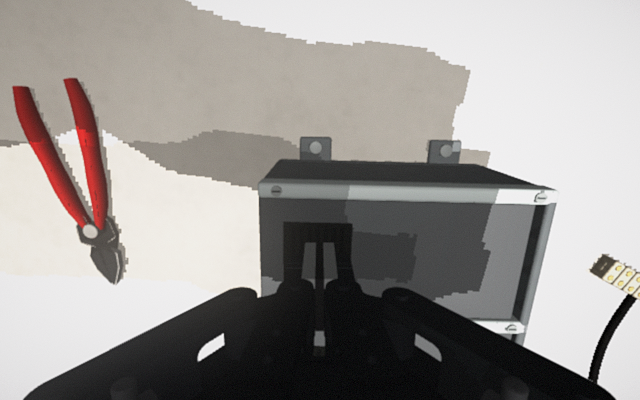

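The wrist view shows the fingertips over cover 3's pad, centred at about (318,250), with the box edge at y=190 and the cutters at the left.

```bash
python3 -m crank '[[-2,0,6,0,0,0,1],[-2,0,8,0,0,0,1],[-2,0,9,0,0,0,1],[-2,0,9,0,0,0,1],[-2,0,9,0,0,0,1]]'
```

```text
clock: 2.33
tool_pos: [0.5556, 0.0795, 0.0815]
ee_rot: [0.666, 0.746, 0.0, 0.0]
contact_force: [0.7, -0.0, -1.0]
opening: 0.002
gripper_force: 0.0
```

```bash
python3 -m crank '[[0,0,1,0,0,0,1],[0,0,2,0,0,0,1],[0,0,2,0,0,0,1],[0,0,2,0,0,0,1],[0,0,2,0,0,0,1]]'
```

```text
clock: 2.75
tool_pos: [0.5566, 0.0796, 0.0803]
ee_rot: [0.666, 0.746, 0.001, 0.001]
contact_force: [-1.3, -1.3, 16.9]
opening: -0.0
gripper_force: 8.7
```

```bash
python3 -m crank '[[0,-6,0,0,0,0,1],[0,-14,0,0,0,0,1],[0,-24,0,0,0,0,1],[0,-34,0,0,0,0,1],[0,-44,0,0,0,0,1]]'; python3 -m crank '[[0,-10,0,0,0,0,1],[0,-20,0,0,0,0,1],[0,-30,0,0,0,0,1],[0,-40,0,0,0,0,1],[0,-50,0,0,0,0,1]]';python3 -m crank '[[0,-6,0,0,0,0,1],[0,-11,0,0,0,0,1],[0,-15,0,0,0,0,1],[0,-16,0,0,0,0,1],[0,-16,0,0,0,0,1]]'
```

```text
clock: 3.17
tool_pos: [0.513, 0.0757, 0.0803]
ee_rot: [0.666, 0.746, 0.002, 0.001]
contact_force: [2.0, 6.7, 17.3]
opening: 0.003
gripper_force: 8.2
clock: 3.58
tool_pos: [0.4634, 0.0711, 0.0803]
ee_rot: [0.666, 0.746, 0.002, 0.001]
contact_force: [1.1, 14.1, 18.1]
opening: -0.001
gripper_force: 9.1
clock: 4.0
tool_pos: [0.4484, 0.0681, 0.0803]
ee_rot: [0.666, 0.746, 0.002, 0.001]
contact_force: [4.9, 3.2, 15.6]
opening: 0.002
gripper_force: 7.6
```

```bash
python3 -m crank '[[0,0,-15,0,0,0,1],[0,0,-40,0,0,0,1],[0,20,-70,0,0,0,1],[0,50,-105,0,0,0,1],[0,80,-140,0,0,0,1]]'; python3 - <<'E'
from h import *
rel([.5625,.0075,.085],.107)
c=read_camera("wrist"); cv2.imwrite("pics/w2.png",c["pixels"])
E
```

```text
clock: 4.42
tool_pos: [0.5204, 0.0754, 0.2146]
ee_rot: [0.666, 0.746, 0.0, 0.0]
contact_force: [0.4, 0.5, 0.1]
opening: 0.004
gripper_force: 0.0
shift [-72.2  34.2 129.6] turn [0.    0.    0.005]
```

View pics/w2.png

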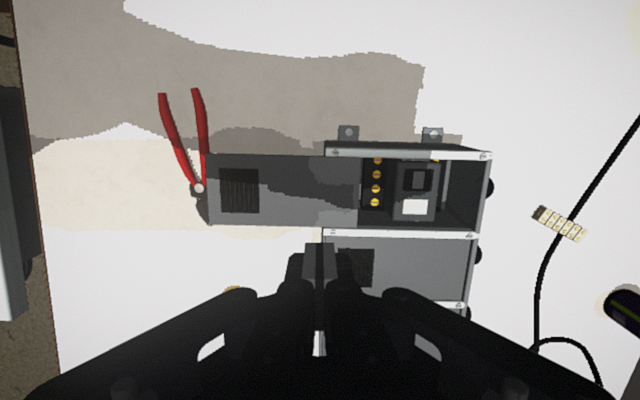

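Bay 3 is open and holds a used relay at about (413,190). The outer rail runs (327,150)–(490,155) and the mid rail (323,232)–(479,237).

```bash
python3 - <<'E'
from h import *
c=read_camera("wrist")
for uv,z in [((327,152),.083),((490,156),.083),((323,232),.083),((479,237),.083),((413,190),.072),((243,191),.0805),((356,268),.0805)]: print(uv,px2w(c,uv,z).round(4))
g=c["pixels"]
crop(c,195,130,515,325,2.4,"w2c.png")
E
```

```text
(327, 152) [0.5317 0.1113 0.083 ]
(490, 156) [0.6723 0.1235 0.083 ]
(323, 232) [0.5367 0.038  0.083 ]
(479, 237) [0.6814 0.0489 0.083 ]
(413, 190) [0.6153 0.0841 0.072 ]
(243, 191) [0.4613 0.0682 0.0805]
(356, 268) [0.5727 0.0039 0.0805]
```

View pics/w2c.png

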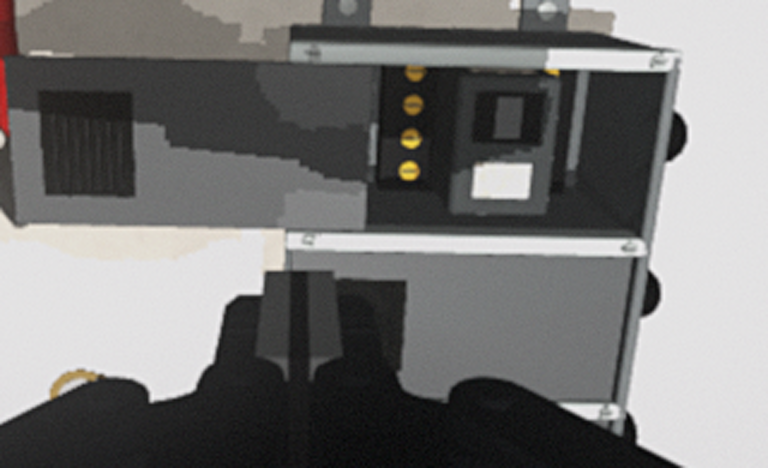

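The crop shows both rails' edges and the relay top at about (505,143), with pad 3 at (87,143). I'll fit the box pose from these points.

```bash
cat >> h.py <<'E'
def fit2d(b,w):
    b=np.array(b,float);w=np.array(w,float)[:,:2];bc,wc=b.mean(0),w.mean(0)
    M=(b-bc).T@(w-wc); yaw=np.arctan2(M[0,1]-M[1,0],M[0,0]+M[1,1]); c,s=np.cos(yaw),np.sin(yaw);A=np.array([[c,-s],[s,c]])
    t=wc-A@bc; print("yaw",yaw.round(4),"t",t.round(4),"res mm",((b@A.T+t-w)*1000).round(1).tolist()); return yaw,t
E
python3 - <<'E'
from h import *
c=read_camera("wrist")
pts=[((290,42),(-71,111),.083),((680,50),(71,111),.083),((288,241.5),(-71,36),.083),((645,248),(71,36),.083),((620,411),(71,-36),.083),((87,143),(-144,72),.0805)]
yaw,t=fit2d([np.array(b)/1000 for _,b,_ in pts],[px2w(c,(195+u/2.4,130+v/2.4),z) for (u,v),_,z in pts])
A=np.array([[np.cos(yaw),-np.sin(yaw)],[np.sin(yaw),np.cos(yaw)]])
for n,p in [("pad2",(-.038,0)),("pad1",(-.038,-.072)),("s1",(.013,-.072)),("s2",(.013,0)),("s3",(.013,.072))]: print(n,(A@p+t).round(4))
print(px2w(c,(195+500/2.4,130+145/2.4),.072))
rel([*(A@(-.038,0)+t),.082],yaw)
E
```

```text
yaw 0.0857 t [0.5971 0.0099] res mm [[-2.2, 0.4], [1.5, -0.0], [-3.2, 0.2], [2.8, 0.2], [2.6, -1.2], [-1.5, 0.5]]
pad2 [0.5592 0.0067]
pad1 [ 0.5654 -0.065 ]
s1 [ 0.6162 -0.0607]
s2 [0.6101 0.0111]
s3 [0.6039 0.0828]
[0.60287629 0.08307932 0.072     ]
shift [-72.9  28.6 132.5] turn [ 0.005 -0.001  0.026]
```

```bash
python3 -m crank '[[-15,6,20,0,0,0.01,1],[-36,14,50,0,0,0.026,1],[-73,29,80,0,0,0.026,1],[-73,29,115,0,0,0.026,1],[-73,29,129,0,0,0.026,1]]';python3 -m crank '[[0,0,2,0,0,0,1],[0,0,4,0,0,0,1],[0,0,5,0,0,0,1],[0,0,5,0,0,0,1],[0,0,5,0,0,0,1]]';
```

```text
clock: 4.98
tool_pos: [0.5549, 0.0033, 0.0788]
ee_rot: [0.677, 0.736, -0.002, -0.001]
contact_force: [-6.0, -10.9, 79.3]
opening: -0.004
gripper_force: 43.0
clock: 5.4
tool_pos: [0.5559, 0.0034, 0.0797]
ee_rot: [0.677, 0.736, -0.001, 0.0]
contact_force: [-14.1, -13.5, 44.9]
opening: 0.004
gripper_force: 22.5
```

```bash
python3 -m crank '[[0,0,-2,0,0,0,1],[0,0,-4,0,0,0,1],[0,0,-4,0,0,0,1],[0,0,-4,0,0,0,1],[0,0,-4,0,0,0,1]]'
```

```text
clock: 5.82
tool_pos: [0.5564, 0.0063, 0.0819]
ee_rot: [0.676, 0.737, -0.0, -0.0]
contact_force: [-0.6, 0.6, 0.1]
opening: 0.0
gripper_force: 0.0
```

```bash
python3 -m crank '[[0,2,1,0,0,0,1],[0,2,2,0,0,0,1],[0,2,3,0,0,0,1],[0,2,3,0,0,0,1],[0,2,3,0,0,0,1]]'; python3 -m crank '[[0,-6,0,0,0,0,1],[0,-14,0,0,0,0,1],[0,-24,0,0,0,0,1],[0,-34,0,0,0,0,1],[0,-44,0,0,0,0,1]]'; python3 -m crank '[[0,-10,0,0,0,0,1],[0,-20,0,0,0,0,1],[0,-30,0,0,0,0,1],[0,-40,0,0,0,0,1],[0,-50,0,0,0,0,1]]';python3 -m crank '[[0,-6,0,0,0,0,1],[0,-11,0,0,0,0,1],[0,-14,0,0,0,0,1],[0,-14,0,0,0,0,1],[0,-14,0,0,0,0,1]]'
```

```text
clock: 6.23
tool_pos: [0.5591, 0.0065, 0.0802]
ee_rot: [0.676, 0.737, 0.0, 0.0]
contact_force: [-5.9, 1.9, 23.1]
opening: 0.002
gripper_force: 11.7
clock: 6.65
tool_pos: [0.5163, 0.0027, 0.0803]
ee_rot: [0.676, 0.737, 0.001, 0.001]
contact_force: [3.2, 1.2, 18.1]
opening: -0.0
gripper_force: 8.8
clock: 7.07
tool_pos: [0.4665, -0.0016, 0.0802]
ee_rot: [0.676, 0.737, 0.001, 0.001]
contact_force: [3.4, 1.0, 19.4]
opening: -0.0
gripper_force: 9.8
clock: 7.48
tool_pos: [0.4529, -0.0028, 0.0802]
ee_rot: [0.676, 0.737, 0.001, 0.001]
contact_force: [1.5, 0.3, 20.5]
opening: -0.001
gripper_force: 10.3
```

```bash
python3 -m crank '[[0,0,-15,0,0,0,1],[-10,15,-30,0,0,0,1],[-30,45,-30,0,0,0,1],[-50,75,-30,0,0,0,1],[-72,106,-30,0,0,0,1]]'; python3 -m crank '[[0,0,10,0,0,0,1],[0,0,20,0,0,0,1],[0,0,26,0,0,0,1],[0,0,27,0,0,0,1],[0,0,27,0,0,0,1]]'; python3 -c "
from h import *
rel([.5654,-.065,.082],.0857)"
```

```text
clock: 7.9
tool_pos: [0.5644, -0.0659, 0.1096]
ee_rot: [0.676, 0.737, 0.0, 0.0]
contact_force: [0.7, 0.9, 0.4]
opening: -0.004
gripper_force: 0.0
clock: 8.32
tool_pos: [0.5621, -0.065, 0.0819]
ee_rot: [0.676, 0.737, -0.0, -0.001]
contact_force: [0.0, -0.7, 0.8]
opening: 0.001
gripper_force: 0.0
shift [-0.3  3.3 -0.1] turn [-0.001 -0.     0.001]
```

```bash
python3 -m crank '[[0,2,1,0,0,0,1],[0,2,2,0,0,0,1],[0,2,3,0,0,0,1],[0,2,3,0,0,0,1],[0,2,3,0,0,0,1]]'; python3 -m crank '[[0,-6,0,0,0,0,1],[0,-14,0,0,0,0,1],[0,-24,0,0,0,0,1],[0,-34,0,0,0,0,1],[0,-44,0,0,0,0,1]]'; python3 -m crank '[[0,-10,0,0,0,0,1],[0,-20,0,0,0,0,1],[0,-30,0,0,0,0,1],[0,-40,0,0,0,0,1],[0,-50,0,0,0,0,1]]';python3 -m crank '[[0,-6,0,0,0,0,1],[0,-11,0,0,0,0,1],[0,-14,0,0,0,0,1],[0,-14,0,0,0,0,1],[0,-14,0,0,0,0,1]]'; python3 -m crank '[[0,0,-15,0,0,0,0],[0,0,-50,0,0,0,-0.2],[0,20,-90,0,0,0,-0.2],[0,40,-130,0,0,0,-0.2],[20,60,-160,0,0,0,-0.2]]';python3 -m crank '[[25,10,-20,0,0,0,-0.2],[50,20,-40,0,0,0,-0.2],[75,20,-40,0,0,0,-0.2],[90,20,-40,0,0,0,-0.2],[90,20,-40,0,0,0,-0.2]]'; python3 - <<'E'
from h import *
c=read_camera("wrist"); cv2.imwrite("pics/w3.png",c["pixels"])
c=read_camera("scene"); crop(c,180,130,420,280,3.2,"s3.png")
rel([.603,.083,.10],.0857)
E
```

```text
clock: 8.73
tool_pos: [0.5657, -0.0651, 0.0804]
ee_rot: [0.676, 0.737, 0.001, 0.001]
contact_force: [-2.0, 2.6, 12.8]
opening: -0.004
gripper_force: 6.2
clock: 9.15
tool_pos: [0.5221, -0.0688, 0.0804]
ee_rot: [0.676, 0.737, 0.001, 0.001]
contact_force: [2.5, 1.9, 10.1]
opening: -0.002
gripper_force: 5.2
clock: 9.57
tool_pos: [0.4723, -0.0732, 0.0804]
ee_rot: [0.676, 0.737, 0.001, 0.001]
contact_force: [2.2, 1.6, 11.8]
opening: -0.0
gripper_force: 6.0
clock: 9.98
tool_pos: [0.4585, -0.0745, 0.0803]
ee_rot: [0.676, 0.737, 0.001, 0.001]
contact_force: [-0.0, 0.7, 14.6]
opening: 0.001
gripper_force: 6.8
clock: 10.4
tool_pos: [0.5138, -0.0545, 0.239]
ee_rot: [0.678, 0.736, 0.0, 0.001]
contact_force: [1.3, -0.9, -0.3]
opening: 0.595
gripper_force: 0.0
clock: 10.82
tool_pos: [0.5252, 0.0431, 0.2759]
ee_rot: [0.674, 0.738, 0.001, -0.0]
contact_force: [-0.3, 0.2, -0.3]
opening: 0.603
gripper_force: 0.0
shift [ 36.4  81.1 175.8] turn [ 0.    -0.     0.001]
```

View pics/w3.png

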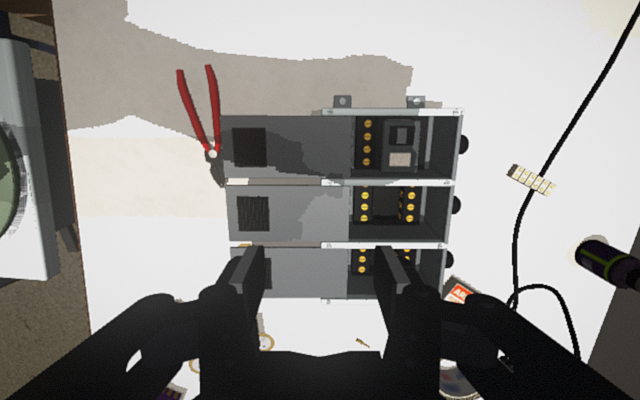

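All covers are open. Bay 3 holds the used relay, with its top at about (402,146). Bay 2 is empty, with screw columns at x≈365 and 411. Bay 1 looks empty too, with screws at (362,260) and (405,258).

```bash
python3 - <<'E'
from h import *
c=read_camera("wrist")
print("relay3",px2w(c,(402,146),.072).round(4),"sock2",px2w(c,(388,207),.030).round(4))
crop(c,320,95,480,310,2.7,"w3c.png")
rel([.6045,.083,.10],.0857)
E
```

```text
relay3 [0.6097 0.079  0.072 ] sock2 [ 0.6151 -0.0008  0.03  ]
shift [ 37.2  82.6 175.7] turn [0. 0. 0.]
```

View pics/w3c.png

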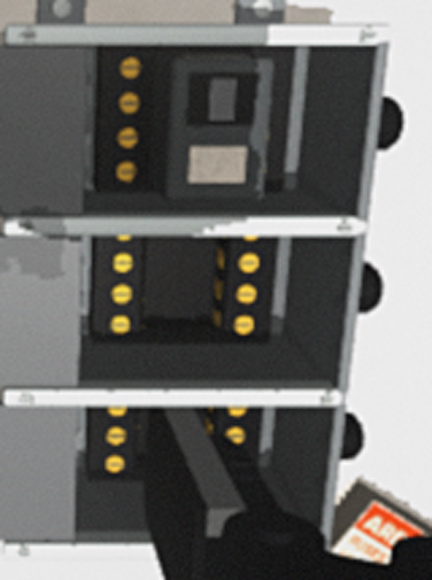

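Bays 1 and 2 show empty sockets. Only bay 3 holds a relay, with its top at crop (222,127). I'll go and grip it.

```bash
python3 -m crank '[[8,17,35,0,0,0,-0.3],[16,34,70,0,0,0,-0.3],[24,51,105,0,0,0,-0.3],[32,68,140,0,0,0,-0.3],[37,84,170,0,0,0,-0.3]]'; python3 -m crank '[[0,0,0,0,0,0,-0.3],[0,0,0,0,0,0,-0.3],[0,0,0,0,0,0,-0.3],[0,0,0,0,0,0,-0.3],[0,0,0,0,0,0,-0.3]]'; python3 - <<'E'
from h import *
c=read_camera("wrist"); cv2.imwrite("pics/w4.png",c["pixels"])
rel([.606,.0825,.036],.0857)
E
```

```text
clock: 11.38
tool_pos: [0.6063, 0.083, 0.1031]
ee_rot: [0.676, 0.737, -0.0, -0.0]
contact_force: [0.5, -0.2, -0.1]
opening: 0.65
gripper_force: 0.0
clock: 11.8
tool_pos: [0.6064, 0.0831, 0.1074]
ee_rot: [0.676, 0.737, 0.001, 0.001]
contact_force: [-0.0, -0.5, 0.4]
opening: 0.651
gripper_force: 0.0
shift [-0.7 -0.6 71.2] turn [ 0.002 -0.    -0.   ]
```

View pics/w4.png

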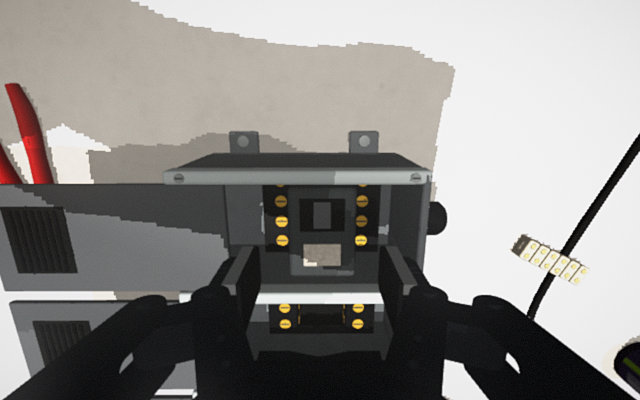

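The relay top is centred at about (322,228), midway between the fingers at x≈240 and 400. I'll descend.

```bash
python3 -m crank '[[0,0,15,0,0,0,-0.3],[0,0,32,0,0,0,-0.3],[0,0,50,0,0,0,-0.3],[0,0,64,0,0,0,-0.3],[0,0,69,0,0,0,-0.3]]'; python3 -m crank '[[0,0,0,0,0,0,-0.3],[0,0,0,0,0,0,0.2],[0,0,0,0,0,0,0.5],[0,0,0,0,0,0,0.5],[0,0,0,0,0,0,0.5]]' 50;
```

```text
clock: 12.27
tool_pos: [0.6053, 0.0834, 0.0353]
ee_rot: [0.676, 0.737, -0.001, -0.0]
contact_force: [-0.5, 0.1, 0.1]
opening: 0.647
gripper_force: 0.0
clock: 12.68
tool_pos: [0.6067, 0.0836, 0.0376]
ee_rot: [0.676, 0.737, 0.001, 0.001]
contact_force: [1.6, 0.0, 7.4]
opening: 0.463
gripper_force: 51.5
```

```bash
python3 -m crank '[[0,0,-4,0,0,0,0.5],[0,0,-12,0,0,0,0.5],[0,0,-30,0,0,0,0.5],[0,0,-60,0,0,0,0.5],[0,0,-95,0,0,0,0.5]]'; python3 -m crank '[[0,0,-15,0,0,0,0.5],[20,-10,-25,0,0,0,0.5],[50,-22,-25,0,0,0,0.5],[85,-34,-25,0,0,0,0.5],[120,-46,-25,0,0,0,0.5]]' ; python3 -c "
from h import *
rel([.488,.327,.031],.12)"
```

```text
clock: 13.1
tool_pos: [0.6047, 0.0833, 0.1317]
ee_rot: [0.676, 0.737, -0.001, -0.001]
contact_force: [0.1, 0.5, -1.5]
opening: 0.465
gripper_force: 54.1
clock: 13.52
tool_pos: [0.5489, 0.2, 0.1572]
ee_rot: [0.677, 0.736, 0.0, -0.0]
contact_force: [1.3, 1.1, -0.4]
opening: 0.461
gripper_force: 54.3
shift [131.7 -50.  126.2] turn [ 0.    -0.    -0.035]
```

```bash
python3 -m crank '[[30,-12,0,0,0,0,0.5],[65,-25,0,0,0,0,0.5],[100,-38,10,0,0,0,0.5],[125,-48,35,0,0,-0.03,0.5],[132,-50,65,0,0,-0.03,0.5]]'; python3 -m crank '[[0,0,20,0,0,0,0.5],[0,0,38,0,0,0,0.5],[0,0,50,0,0,0,0.5],[0,0,57,0,0,0,0.5],[0,0,59,0,0,0,0.5]]' ; python3 -m crank '[[0,0,1,0,0,0,0.5],[0,0,2,0,0,0,0.5],[0,0,2,0,0,0,0.2],[0,0,2,0,0,0,-0.2],[0,0,2,0,0,0,-0.3]]'
```

```text
clock: 13.93
tool_pos: [0.4864, 0.332, 0.0924]
ee_rot: [0.662, 0.749, 0.002, -0.001]
contact_force: [1.3, 1.7, -2.0]
opening: 0.463
gripper_force: 54.3
clock: 14.35
tool_pos: [0.4885, 0.3259, 0.032]
ee_rot: [0.665, 0.747, -0.001, -0.0]
contact_force: [0.1, -0.2, -0.6]
opening: 0.459
gripper_force: 54.2
clock: 14.77
tool_pos: [0.489, 0.3265, 0.0312]
ee_rot: [0.665, 0.747, 0.0, 0.0]
contact_force: [-0.4, 0.8, 0.0]
opening: 0.652
gripper_force: 0.0
```

```bash
python3 -m crank '[[0,0,-20,0,0,0,-0.3],[0,0,-60,0,0,0,-0.3],[0,0,-100,0,0,0,-0.3],[-30,0,-135,0,0,0,-0.3],[-65,0,-160,0,0,0,-0.3]]'; python3 -m crank '[[-40,0,-5,0,0,0,-0.3],[-80,0,-10,0,0,0,-0.3],[-120,0,-10,0,0,0,-0.3],[-160,0,-10,0,0,0,-0.3],[-200,0,-10,0,0,0,-0.3]]'; python3 -m crank '[[-40,0,0,0,0,0,-0.3],[-80,0,0,0,0,0,-0.3],[-120,0,0,0,0,0,-0.3],[-160,0,0,0,0,0,-0.3],[-200,0,0,0,0,0,-0.3]]'; python3 - <<'E'
from h import *
c=read_camera("top"); crop(c,170,140,430,260,3,"top5.png")
c=read_camera("wrist"); cv2.imwrite("pics/w5.png",c["pixels"])
print(read_state()['tool_pos'])
E
```

```text
clock: 15.18
tool_pos: [0.4957, 0.2679, 0.19]
ee_rot: [0.664, 0.748, 0.002, 0.0]
contact_force: [0.6, -0.5, -0.0]
opening: 0.653
gripper_force: 0.0
clock: 15.6
tool_pos: [0.5188, 0.0658, 0.1979]
ee_rot: [0.665, 0.747, 0.001, 0.0]
contact_force: [0.9, -0.1, 0.1]
opening: 0.652
gripper_force: 0.0
clock: 16.02
tool_pos: [0.5419, -0.133, 0.1977]
ee_rot: [0.665, 0.747, 0.0, 0.0]
contact_force: [0.6, -0.0, 0.1]
opening: 0.65
gripper_force: 0.0
[ 0.54152496 -0.13816878  0.19786456]
```

View pics/w5.png

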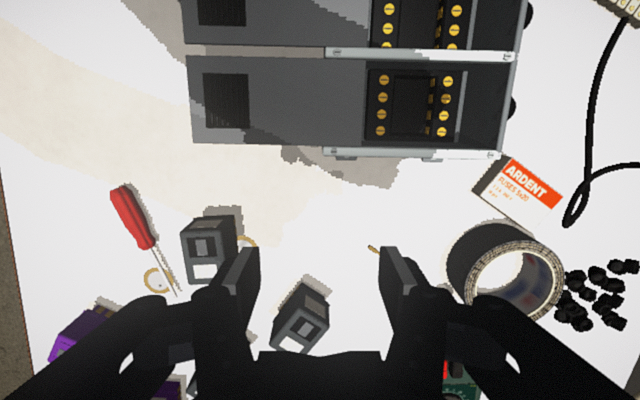

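View pics/top5.png

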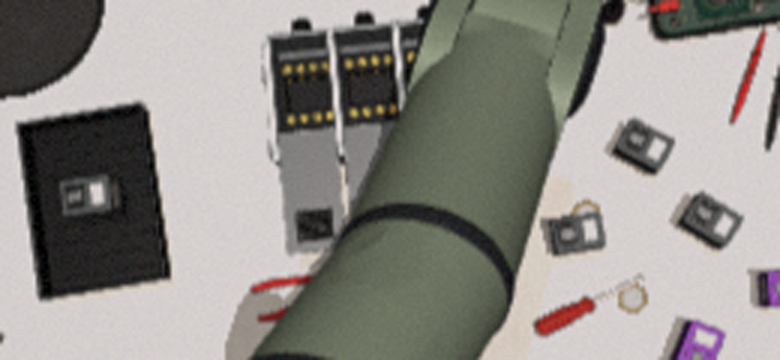

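The top view shows the used relay standing in the tray at crop (89,195), with the three new relays unmoved. In the wrist view, relay B's top is at about (208,250) and relay A is at (300,318). I'll fit relay poses numerically by matching the silhouette.

```bash
cat >> h.py <<'E'
from scipy.optimize import minimize
def hullpx(c,x,y,yaw):
    P=[(sx*a/2000,sy*b/2000,z/1000) for a,b,z in [(40,56,60),(40,56,14),(34,48,0)] for sx in(-1,1) for sy in(-1,1)]
    ca,sa=np.cos(yaw),np.sin(yaw)
    return cv2.convexHull(np.float32([w2px(c,(x+ca*p-sa*q,y+sa*p+ca*q,z)) for p,q,z in P]))
def fit_relay(c,x,y,thr=120,S=4):
    im=c["pixels"]; h=hullpx(c,x,y,0)[:,0]; u0,v0=np.floor(h.min(0)-h.ptp(0)*.5 if hasattr(h,'ptp') else h.min(0)-np.ptp(h,0)*.5).astype(int); u1,v1=np.ceil(h.max(0)+np.ptp(h,0)*.5).astype(int)
    u0,v0=max(u0,0),max(v0,0); u1,v1=min(u1,640),min(v1,400)
    g=cv2.resize(im[v0:v1,u0:u1].max(2),None,fx=S,fy=S,interpolation=cv2.INTER_CUBIC)
    sat=cv2.resize(np.ptp(im[v0:v1,u0:u1].astype(int),axis=2).astype(np.uint8),None,fx=S,fy=S)
    m=((g<thr)&(sat<45)).astype(np.uint8)
    cs,_=cv2.findContours(m,cv2.RETR_EXTERNAL,cv2.CHAIN_APPROX_NONE)
    if not cs: print("none"); return
    w=(w2px(c,(x,y,.04))-[u0,v0])*S
    cs=[k for k in cs if cv2.contourArea(k)>.15*cv2.contourArea(max(cs,key=cv2.contourArea))]
    k=min(cs,key=lambda k:-cv2.pointPolygonTest(k,(float(w[0]),float(w[1])),True))
    M=cv2.convexHull(k).astype(np.float32); aM=cv2.contourArea(M)
    def cost(p):
        H=((hullpx(c,x+p[0]/100,y+p[1]/100,p[2])-[u0-.0+.0,v0])*S+(S-1)/2).astype(np.float32)
        a,_=cv2.intersectConvexConvex(H,M); return 1-a/(cv2.contourArea(H)+aM-a)
    best=min((minimize(cost,(0,0,y0),method="Nelder-Mead",options=dict(initial_simplex=[(0,0,y0),(.6,0,y0),(0,.6,y0),(0,0,y0+.3)])) for y0 in np.arange(0,3.1,.5)),key=lambda r:r.fun)
    X,Y,W=x+best.x[0]/100,y+best.x[1]/100,(best.x[2]+np.pi/2)%np.pi-np.pi/2
    print("relay",round(X,4),round(Y,4),"yaw",round(W,3),"1-IoU",round(best.fun,3)); return X,Y,W
E
python3 - <<'E'
from h import *
for n in ["top","wrist"]:
    c=read_camera(n); print(n)
    for p in [(.541,-.292),(.442,-.213),(.453,-.359)][:3 if n=="top" else 2]: fit_relay(c,*p)
E
```

```text
top
relay 0.5383 -0.2931 yaw -0.542 1-IoU 0.047
relay 0.4416 -0.2148 yaw 0.185 1-IoU 0.082
relay 0.4533 -0.365 yaw -0.604 1-IoU 0.056
wrist
relay 0.5323 -0.3402 yaw -0.964 1-IoU 0.537
relay 0.4251 -0.2674 yaw -1.459 1-IoU 0.569
```

```bash
python3 -c "
from h import *
rel([.4416,-.2148,.115],.185)"
```

```text
shift [ -70.7 -108.9   82.3] turn [ 0.     0.    -0.072]
```

```bash
python3 -m crank '[[-17,-26,18,0,0,-0.03,-0.4],[-34,-52,36,0,0,-0.072,-0.4],[-50,-78,54,0,0,-0.072,-0.4],[-66,-102,72,0,0,-0.072,-0.4],[-71,-109,82,0,0,-0.072,-0.4]]'; python3 -m crank '[[0,0,0,0,0,0,-0.4],[0,0,0,0,0,0,-0.4],[0,0,0,0,0,0,-0.4],[0,0,0,0,0,0,-0.4],[0,0,0,0,0,0,-0.4]]'; python3 - <<'E'
from h import *
c=read_camera("wrist"); cv2.imwrite("pics/w6.png",c["pixels"])
r=fit_relay(c,.4416,-.2148); print(cv2.boundingRect(hullpx(c,*r)))
rel([r[0],r[1],.024],r[2])
E
```

```text
clock: 16.63
tool_pos: [0.4385, -0.2151, 0.1141]
ee_rot: [0.638, 0.77, -0.001, -0.001]
contact_force: [-0.0, -1.4, 0.1]
opening: 0.7
gripper_force: 0.0
clock: 17.05
tool_pos: [0.4429, -0.2134, 0.1157]
ee_rot: [0.637, 0.771, 0.0, 0.0]
contact_force: [0.3, -0.1, 0.1]
opening: 0.7
gripper_force: 0.0
relay 0.4392 -0.2088 yaw 1.491 1-IoU 0.393
(265, 160, 101, 92)
shift [ 5.4 -2.6 91.6] turn [ 1.000e-03  1.000e-03 -1.302e+00]
```

View pics/w6.png

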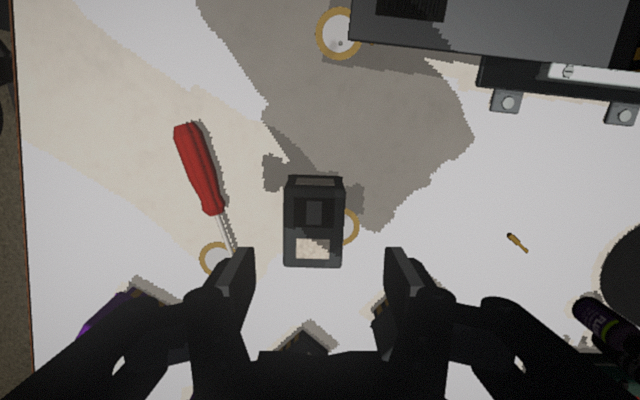

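The relay's top face spans x 283–344 and y 185–267. It is nearly aligned with the tool and about 6 px left of centre. The shadow confused the threshold, so I'll refit darker.

```bash
python3 - <<'E'
from h import *
c=read_camera("wrist")
for t in (70,85):
    r=fit_relay(c,.4416,-.2148,t); print(cv2.boundingRect(hullpx(c,*r)))
    rel([r[0],r[1],.024],r[2])
print(px2w(c,(313.5,226),.06))
E
```

```text
relay 0.4407 -0.2204 yaw 0.178 1-IoU 0.061
(282, 173, 65, 97)
shift [-6.2 -3.1 91.5] turn [0.001 0.    0.011]
relay 0.4405 -0.2195 yaw 0.171 1-IoU 0.044
(282, 172, 65, 97)
shift [-5.2 -3.1 91.5] turn [0.001 0.    0.018]
[ 0.4398862  -0.21777332  0.06      ]
```

```bash
python3 -m crank '[[-5,-3,15,0,0,0.01,-0.4],[-5,-3,35,0,0,0.012,-0.4],[-5,-3,58,0,0,0.012,-0.4],[-5,-3,80,0,0,0.012,-0.4],[-5,-3,90,0,0,0.012,-0.4]]'; python3 -m crank '[[0,0,0,0,0,0,-0.4],[0,0,0,0,0,0,0.2],[0,0,0,0,0,0,0.5],[0,0,0,0,0,0,0.5],[0,0,0,0,0,0,0.5]]' 50; python3 -m crank '[[0,0,-8,0,0,0,0.5],[0,0,-30,0,0,0,0.5],[0,0,-65,0,0,0,0.5],[0,0,-105,0,0,0,0.5],[0,0,-135,0,0,0,0.5]]'; python3 -c "
from h import *
rel([.6165,-.060,.15],.0857)"
```

```text
clock: 17.57
tool_pos: [0.4393, -0.2191, 0.0233]
ee_rot: [0.642, 0.767, -0.0, -0.001]
contact_force: [-0.2, 0.4, -0.5]
opening: 0.701
gripper_force: 0.0
clock: 17.98
tool_pos: [0.4405, -0.2199, 0.0262]
ee_rot: [0.642, 0.767, 0.0, 0.001]
contact_force: [-1.2, 1.6, 9.8]
opening: 0.463
gripper_force: 51.0
clock: 18.4
tool_pos: [0.4398, -0.2199, 0.1635]
ee_rot: [0.642, 0.766, 0.0, 0.001]
contact_force: [1.8, -0.4, -0.8]
opening: 0.459
gripper_force: 50.5
shift [126.6 201.9  13.7] turn [0.001 0.001 0.09 ]
```

```bash
python3 -m crank '[[25,40,0,0,0,0.03,0.5],[50,80,0,0,0,0.06,0.5],[75,120,0,0,0,0.09,0.5],[100,162,0,0,0,0.09,0.5],[128,205,10,0,0,0.09,0.5]]'; python3 -m crank '[[0,0,10,0,0,0,0.5],[0,0,10,0,0,0,0.5],[0,0,10,0,0,0,0.5],[0,0,10,0,0,0,0.5],[0,0,10,0,0,0,0.5]]'; python3 -c "
from h import *
rel([.619,-.0605,.055],.0857)"
```

```text
clock: 18.82
tool_pos: [0.5962, -0.0788, 0.1566]
ee_rot: [0.676, 0.737, 0.001, 0.001]
contact_force: [0.9, -1.2, -0.8]
opening: 0.459
gripper_force: 50.5
clock: 19.23
tool_pos: [0.5941, -0.0817, 0.1457]
ee_rot: [0.677, 0.736, 0.0, 0.0]
contact_force: [-0.7, -0.3, -1.5]
opening: 0.458
gripper_force: 50.7
shift [19.  26.5 90.7] turn [ 0.001  0.    -0.001]
```

```bash
python3 -m crank '[[7,10,0,0,0,0,0.5],[14,20,0,0,0,0,0.5],[19,26.5,0,0,0,0,0.5],[19,26.5,15,0,0,0,0.5],[19,26.5,40,0,0,0,0.5]]'; python3 -m crank '[[0,0,20,0,0,0,0.5],[0,0,32,0,0,0,0.5],[0,0,40,0,0,0,0.5],[0,0,44,0,0,0,0.5],[0,0,44,0,0,0,0.5]]'; python3 -c "
from h import *
rel([.619,-.0605,.055],.0857)"
```

```text
clock: 19.65
tool_pos: [0.6215, -0.0584, 0.1063]
ee_rot: [0.676, 0.737, 0.002, 0.002]
contact_force: [0.0, 0.2, -1.5]
opening: 0.462
gripper_force: 50.8
clock: 20.07
tool_pos: [0.6193, -0.0593, 0.0605]
ee_rot: [0.676, 0.737, -0.0, -0.0]
contact_force: [0.4, -0.7, -0.4]
opening: 0.464
gripper_force: 50.8
shift [-1.2 -0.4  5.5] turn [-0.  0.  0.]
```

Now the insertion, slowly.

```bash
python3 -m crank '[[-1,0,4,0,0,0,0.5],[-1,0,8,0,0,0,0.5],[-1,0,10,0,0,0,0.5],[-1,0,11,0,0,0,0.5],[-1,0,11,0,0,0,0.5]]'
```

```text
clock: 20.48
tool_pos: [0.6197, -0.0603, 0.0498]
ee_rot: [0.676, 0.737, 0.0, 0.0]
contact_force: [2.2, -0.0, -2.8]
opening: 0.46
gripper_force: 50.5
```

```bash
python3 -m crank '[[0,0,3,0,0,0,0.5],[0,0,6,0,0,0,0.5],[0,0,9,0,0,0,0.5],[0,0,11,0,0,0,0.5],[0,0,12,0,0,0,0.5]]'; python3 -m crank '[[0,0,1,0,0,0,0.5],[0,0,1.5,0,0,0,0.5],[0,0,1.5,0,0,0,0.5],[0,0,1.5,0,0,0,0.5],[0,0,1.5,0,0,0,0.5]]'
```

```text
clock: 20.9
tool_pos: [0.6198, -0.0603, 0.0382]
ee_rot: [0.676, 0.737, 0.0, 0.0]
contact_force: [-4.8, 3.0, 28.3]
opening: 0.458
gripper_force: 53.8
clock: 21.32
tool_pos: [0.6198, -0.0603, 0.0381]
ee_rot: [0.676, 0.737, 0.001, 0.0]
contact_force: [-8.7, 1.7, 37.5]
opening: 0.46
gripper_force: 55.1
```

```bash
python3 -m crank '[[0,0,-1,0,0,0,-0.3],[0,0,-1.5,0,0,0,-0.3],[0,0,-1.5,0,0,0,-0.3],[0,0,-15,0,0,0,-0.3],[0,0,-50,0,0,0,-0.3]]'; python3 -m crank '[[0,0,-40,0,0,0,-0.3],[-30,-10,-70,0,0,0.1,-0.3],[-60,-20,-75,0,0,0.2,-0.3],[-95,-30,-75,0,0,0.3,-0.35],[-130,-40,-75,0,0,0.4,-0.4]]'; python3 - <<'E'
from h import *
c=read_camera("top"); 
fit_relay(c,.453,-.363,85)
r=fit_relay(c,.5383,-.2931,85)
rel([.5383,-.2931,.115],-.542)
E
```

```text
clock: 21.73
tool_pos: [0.6168, -0.0601, 0.0835]
ee_rot: [0.676, 0.737, -0.002, -0.002]
contact_force: [-0.0, 0.1, -0.1]
opening: 0.647
gripper_force: 0.0
clock: 22.15
tool_pos: [0.5905, -0.1944, 0.163]
ee_rot: [0.81, 0.586, 0.001, 0.0]
contact_force: [0.5, -0.2, -0.3]
opening: 0.704
gripper_force: 0.0
relay 0.4515 -0.3558 yaw -1.522 1-IoU 0.33
relay 0.5349 -0.2901 yaw -0.661 1-IoU 0.356
shift [-101.2  -17.3   48.4] turn [0.002 0.003 0.208]
```

```bash
python3 -m crank '[[-25,-4,8,0,0,0.08,-0.4],[-50,-8,18,0,0,0.15,-0.4],[-75,-12,30,0,0,0.208,-0.4],[-95,-16,42,0,0,0.208,-0.4],[-101,-17,48,0,0,0.208,-0.4]]'; python3 -m crank '[[0,0,0,0,0,0,-0.4],[0,0,0,0,0,0,-0.4],[0,0,0,0,0,0,-0.4],[0,0,0,0,0,0,-0.4],[0,0,0,0,0,0,-0.4]]'; python3 - <<'E'
from h import *
c=read_camera("top"); fit_relay(c,.453,-.363,120)
c=read_camera("wrist"); cv2.imwrite("pics/w7.png",c["pixels"])
for t in (70,85):
    r=fit_relay(c,.5383,-.2931,t); print(cv2.boundingRect(hullpx(c,*r)))
    rel([r[0],r[1],.024],r[2])
E
```

```text
clock: 22.62
tool_pos: [0.5408, -0.287, 0.1128]
ee_rot: [0.867, 0.499, -0.001, -0.0]
contact_force: [-0.4, -0.0, 0.2]
opening: 0.7
gripper_force: 0.0
clock: 23.03
tool_pos: [0.5441, -0.2832, 0.1137]
ee_rot: [0.865, 0.501, 0.0, 0.0]
contact_force: [-0.9, 0.5, -0.7]
opening: 0.699
gripper_force: 0.0
relay 0.454 -0.3638 yaw -0.61 1-IoU 0.079
relay 0.537 -0.298 yaw -0.536 1-IoU 0.066
(289, 186, 65, 98)
shift [-16.    1.3  89.5] turn [ 0.    -0.     0.015]
relay 0.5371 -0.2977 yaw -0.534 1-IoU 0.055
(289, 186, 64, 98)
shift [-15.6   1.3  89.5] turn [ 0.    -0.     0.013]
```

```bash
python3 -m crank '[[-10,1,5,0,0,0.01,-0.4],[-15.5,1,25,0,0,0.012,-0.4],[-15.5,1,50,0,0,0.012,-0.4],[-15.5,1,76,0,0,0.012,-0.4],[-15.5,1,88,0,0,0.012,-0.4]]'; python3 -m crank '[[0,0,0,0,0,0,-0.4],[0,0,0,0,0,0,0.2],[0,0,0,0,0,0,0.5],[0,0,0,0,0,0,0.5],[0,0,0,0,0,0,0.5]]' 50; python3 -m crank '[[0,0,-8,0,0,0,0.5],[0,0,-30,0,0,0,0.5],[0,0,-65,0,0,0,0.5],[0,0,-105,0,0,0,0.5],[0,0,-130,0,0,0,0.5]]'; python3 -c "
from h import *
rel([.6135,.0115,.15],.0857)"
```

```text
clock: 23.55
tool_pos: [0.5349, -0.298, 0.0223]
ee_rot: [0.869, 0.495, -0.001, -0.001]
contact_force: [-1.0, 0.5, -0.6]
opening: 0.698
gripper_force: 0.0
clock: 23.97
tool_pos: [0.537, -0.2983, 0.0264]
ee_rot: [0.869, 0.496, 0.001, 0.001]
contact_force: [-0.7, 0.8, 6.5]
opening: 0.465
gripper_force: 51.4
clock: 24.38
tool_pos: [0.5368, -0.2987, 0.1595]
ee_rot: [0.869, 0.495, 0.001, 0.001]
contact_force: [0.6, -0.3, -1.1]
opening: 0.464
gripper_force: 50.8
shift [306.  -92.1   9.3] turn [ 0.003  0.001 -0.62 ]
```

```bash
python3 -m crank '[[34,-10,0,0,0,-0.12,0.5],[68,-20,0,0,0,-0.24,0.5],[102,-31,0,0,0,-0.36,0.5],[136,-41,0,0,0,-0.48,0.5],[170,-51,0,0,0,-0.6,0.5]]'; python3 -c "
from h import *
rel([.6135,.0115,.15],.0857)"
```

```text
clock: 24.8
tool_pos: [0.5792, -0.124, 0.1564]
ee_rot: [0.681, 0.732, 0.0, 0.0]
contact_force: [1.0, -0.6, -2.3]
opening: 0.46
gripper_force: 50.6
shift [132.7  43.9   6.4] turn [ 0.001  0.    -0.014]
```

```bash
python3 -m crank '[[30,10,0,0,0,-0.01,0.5],[60,20,0,0,0,-0.014,0.5],[90,30,0,0,0,-0.014,0.5],[120,40,6,0,0,-0.014,0.5],[133,44,6,0,0,-0.014,0.5]]'; python3 -m crank '[[0,0,0,0,0,0,0.5],[0,0,0,0,0,0,0.5],[0,0,15,0,0,0,0.5],[0,0,40,0,0,0,0.5],[0,0,65,0,0,0,0.5]]';  python3 -c "
from h import *
rel([.6135,.0115,.058],.0857)"
```

```text
clock: 25.22
tool_pos: [0.6146, 0.0149, 0.1492]
ee_rot: [0.677, 0.736, 0.001, -0.001]
contact_force: [0.2, 0.8, -2.2]
opening: 0.461
gripper_force: 50.7
clock: 25.63
tool_pos: [0.6146, 0.0083, 0.0847]
ee_rot: [0.679, 0.734, 0.001, 0.001]
contact_force: [1.0, -0.2, -2.4]
opening: 0.463
gripper_force: 50.9
shift [ 3.3 -0.9 26.7] turn [ 0.002  0.001 -0.007]
```

```bash
python3 -m crank '[[3,-1,8,0,0,-0.006,0.5],[3,-1,16,0,0,-0.006,0.5],[3,-1,22,0,0,-0.006,0.5],[3,-1,25,0,0,-0.006,0.5],[3,-1,26,0,0,-0.006,0.5]]';  python3 -c "
from h import *
rel([.6135,.0115,.05],.0857)"
```

```text
clock: 26.05
tool_pos: [0.6132, 0.0125, 0.0586]
ee_rot: [0.676, 0.737, 0.0, 0.0]
contact_force: [-0.5, -0.8, -1.7]
opening: 0.461
gripper_force: 50.7
shift [-1.   0.2  8.6] turn [ 0.001  0.    -0.   ]
```

```bash
python3 -m crank '[[-1,0,3,0,0,0,0.5],[-1,0,6,0,0,0,0.5],[-1,0,8,0,0,0,0.5],[-1,0,9,0,0,0,0.5],[-1,0,9,0,0,0,0.5]]'; python3 -m crank '[[0,0,3,0,0,0,0.5],[0,0,6,0,0,0,0.5],[0,0,9,0,0,0,0.5],[0,0,11,0,0,0,0.5],[0,0,12,0,0,0,0.5]]'
```

```text
clock: 26.47
tool_pos: [0.6138, 0.0105, 0.0509]
ee_rot: [0.676, 0.736, 0.0, 0.001]
contact_force: [-5.7, -6.3, 25.1]
opening: 0.461
gripper_force: 54.5
clock: 26.88
tool_pos: [0.6145, 0.0088, 0.0422]
ee_rot: [0.677, 0.736, 0.001, 0.002]
contact_force: [-29.5, -11.6, 102.6]
opening: 0.465
gripper_force: 72.6
```

```bash
python3 -m crank '[[0,0,-4,0,0,0,0.5],[0,0,-8,0,0,0,0.5],[0,0,-8,0,0,0,0.5],[0,0,-8,0,0,0,0.5],[0,0,-8,0,0,0,0.5]]'
```

```text
clock: 27.3
tool_pos: [0.6132, 0.0119, 0.0449]
ee_rot: [0.676, 0.737, 0.0, 0.0]
contact_force: [1.4, -0.5, -1.1]
opening: 0.46
gripper_force: 60.6
```

```bash
python3 -m crank '[[-1,0,0,0,0,0,0.5],[-2,0,0,0,0,0,0.5],[-3,0,0,0,0,0,0.5],[-3,0,0,0,0,0,0.5],[-3,0,0,0,0,0,0.5]]';python3 -m crank '[[2,0,0,0,0,0,0.5],[4,0,0,0,0,0,0.5],[6,0,0,0,0,0,0.5],[6,0,0,0,0,0,0.5],[6,0,0,0,0,0,0.5]]'
```

```text
clock: 27.72
tool_pos: [0.6134, 0.009, 0.045]
ee_rot: [0.676, 0.737, 0.0, 0.0]
contact_force: [5.4, 2.9, -5.0]
opening: 0.464
gripper_force: 60.0
clock: 28.13
tool_pos: [0.6131, 0.0134, 0.0453]
ee_rot: [0.676, 0.737, -0.0, 0.001]
contact_force: [5.3, -7.8, -1.3]
opening: 0.461
gripper_force: 60.3
```

```bash
python3 -m crank '[[-1,0,-8,0,0,0,0.5],[-2,0,-20,0,0,0,0.5],[-3,0,-40,0,0,0,0.5],[-3,0,-65,0,0,0,0.5],[-3,0,-70,0,0,0,0.5]]'; python3 - <<'E'
from h import *
c=read_camera("wrist"); crop(c,190,60,450,260,3,"w8.png"); print(read_state()["tool_pos"])
E
```

```text
clock: 28.55
tool_pos: [0.614, 0.0117, 0.119]
ee_rot: [0.676, 0.737, 0.001, 0.001]
contact_force: [0.5, -0.3, -0.1]
opening: 0.458
gripper_force: 60.5
[0.6139605  0.01194146 0.11839724]
```

View pics/w8.png

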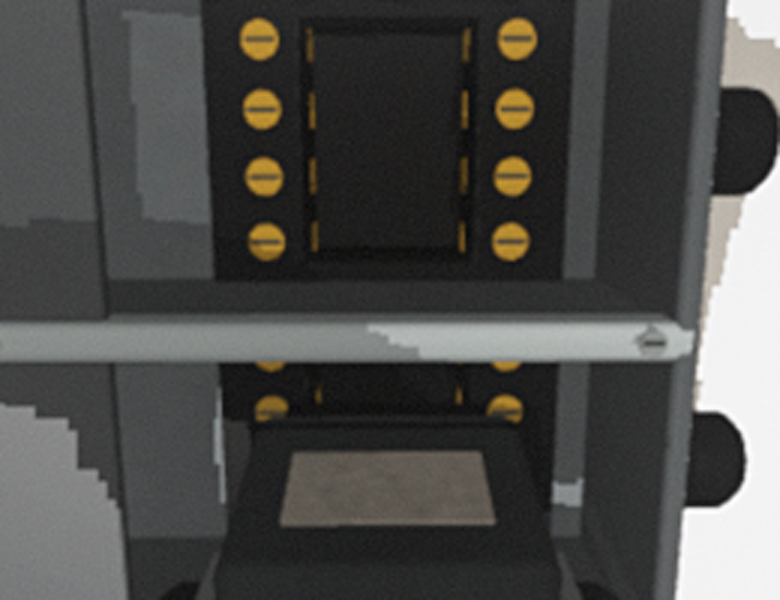

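The held relay's top is at crop (385,490), with its front edge at y≈425–560. It looks tilted or slipped. I'll compare it with the projection of an upright relay.

```bash
python3 - <<'E'
from h import *
c=read_camera("wrist"); s=read_state(); p=s["tool_pos"]; ry=.0857; ca,sa=np.cos(ry),np.sin(ry)
for slip in (0,.004,.008):
  for (a,b,h) in [(-20,28,60),(20,28,60),(-20,-28,60),(20,-28,60),(-20,28,14),(20,28,14),(-17,24,0),(17,24,0)]:
    a/=1e3;b/=1e3;w=(p[0]+ca*a-sa*b,p[1]+sa*a+ca*b,p[2]-.0264+slip+h/1e3); print(((w2px(c,w)-[190,60])*3).round().astype(int).tolist(),end=" ")
  print()
# socket3 screw cols midpoint -> world
for u,v in [(388,140)]: print(px2w(c,(190+u/3,60+v/3),.026))
E
```

```text
[217, 500] [547, 500] [236, 886] [529, 885] [263, 404] [503, 404] [289, 406] [477, 406] 
[211, 512] [553, 512] [232, 908] [533, 907] [260, 410] [506, 410] [287, 412] [479, 412] 
[205, 525] [559, 525] [227, 931] [538, 931] [257, 417] [509, 417] [285, 418] [481, 418] 
[0.60831696 0.082684   0.026     ]
```

```bash
python3 - <<'E'
from h import *
c=read_camera("wrist"); s=read_state(); r=R.from_quat(s["ee_rot"]); p=s["tool_pos"]
def pr(a,b,h,th,dy=0,slip=0): # relay coords mm -> crop px ; tool y=closing(relay x), tool x=relay y
    o=np.array([b+dy,a,26.4-h-slip]); piv=np.array([0,0,-19.]); q=R.from_rotvec([0,th,0]).apply(o-piv)+piv
    return ((w2px(c,p+r.apply(q/1e3))-[190,60])*3).round().astype(int).tolist()
for th in (-.3,-.2,-.1,.1,.2,.3):
    print(th,pr(-20,28,60,th),pr(20,28,60,th),pr(-20,28,14,th),pr(20,28,14,th),pr(17,24,0,th),pr(20,-28,60,th))
E
```

```text
-0.3 [226, 456] [538, 456] [269, 453] [497, 453] [473, 474] [539, 896]
-0.2 [223, 469] [541, 469] [267, 436] [499, 436] [474, 451] [536, 896]
-0.1 [219, 484] [544, 484] [265, 420] [501, 420] [476, 428] [532, 894]
0.1 [212, 523] [551, 523] [260, 392] [506, 392] [479, 387] [526, 881]
0.2 [209, 546] [553, 546] [256, 381] [509, 381] [482, 368] [523, 872]
0.3 [207, 571] [556, 571] [253, 371] [513, 371] [484, 350] [520, 861]
```

The held relay is tilted about 0.1 rad and slipped about 10 mm: its +y plug edge struck the rim. I'll set it down on the free bench spot, let it right itself, and regrip.

```bash
python3 -m crank '[[0,0,-30,0,0,0,0.5],[-20,-15,-45,0,0,0,0.5],[-50,-40,-45,0,0,0,0.5],[-85,-65,-45,0,0,0,0.5],[-115,-90,-45,0,0,0,0.5]]'; python3 -c "
from h import *
rel([.4406,-.2200,.040],.0857)"
```

```text
clock: 29.12
tool_pos: [0.5316, -0.1114, 0.1593]
ee_rot: [0.676, 0.737, -0.001, -0.001]
contact_force: [0.4, -1.8, -1.9]
opening: 0.461
gripper_force: 60.5
shift [-100.3  -99.9  119.4] turn [-0.001 -0.     0.001]
```

```bash
python3 -m crank '[[-25,-25,10,0,0,0,0.5],[-50,-50,30,0,0,0,0.5],[-75,-75,55,0,0,0,0.5],[-100,-100,85,0,0,0,0.5],[-100,-100,105,0,0,0,0.5]]'; python3 -m crank '[[0,0,5,0,0,0,0.5],[0,0,10,0,0,0,0.5],[0,0,15,0,0,0,0.5],[0,0,19,0,0,0,0.5],[0,0,22,0,0,0,0.5]]'; python3 -m crank '[[0,0,1,0,0,0,0.5],[0,0,2,0,0,0,0.5],[0,0,4,0,0,0,0.5],[0,0,6,0,0,0,0.5],[0,0,6,0,0,0,0.5]]'
```

```text
clock: 29.53
tool_pos: [0.4375, -0.2223, 0.0535]
ee_rot: [0.678, 0.735, -0.001, -0.001]
contact_force: [-0.1, -1.9, -1.7]
opening: 0.462
gripper_force: 60.3
clock: 29.95
tool_pos: [0.4431, -0.218, 0.0334]
ee_rot: [0.675, 0.737, 0.0, 0.0]
contact_force: [0.1, 1.0, -1.8]
opening: 0.462
gripper_force: 60.2
clock: 30.37
tool_pos: [0.4422, -0.2186, 0.027]
ee_rot: [0.676, 0.737, -0.0, -0.0]
contact_force: [-0.3, 0.2, -2.9]
opening: 0.461
gripper_force: 60.2
```

```bash
python3 -m crank '[[0,0,1,0,0,0,0.5],[0,0,2,0,0,0,0.5],[0,0,3,0,0,0,0.5],[0,0,4,0,0,0,0.5],[0,0,4,0,0,0,0.5]]'; python3 -m crank '[[0,0,1,0,0,0,0.5],[0,0,2,0,0,0,0.5],[0,0,3,0,0,0,0.5],[0,0,3,0,0,0,0.5],[0,0,3,0,0,0,0.5]]'
```

```text
clock: 30.78
tool_pos: [0.4422, -0.2187, 0.0235]
ee_rot: [0.676, 0.737, 0.0, 0.0]
contact_force: [-1.5, 1.7, 10.3]
opening: 0.458
gripper_force: 62.0
clock: 31.2
tool_pos: [0.4423, -0.2179, 0.0219]
ee_rot: [0.676, 0.737, 0.001, -0.0]
contact_force: [-11.2, 13.3, 58.0]
opening: 0.461
gripper_force: 67.7
```

```bash
python3 -m crank '[[0,0,-2,0,0,0,0.5],[0,0,-2.5,0,0,0,0.2],[0,0,-2.5,0,0,0,-0.2],[0,0,-2.5,0,0,0,-0.4],[0,0,-2.5,0,0,0,-0.4]]'; python3 -m crank '[[0,0,-20,0,0,0,-0.4],[0,0,-45,0,0,0,-0.4],[0,0,-70,0,0,0,-0.4],[-3,0,-90,0,0,0,-0.4],[-3,0,-93,0,0,0,-0.4]]';  python3 -m crank '[[0,0,0,0,0,0,-0.4],[0,0,0,0,0,0,-0.4],[0,0,0,0,0,0,-0.4],[0,0,0,0,0,0,-0.4],[0,0,0,0,0,0,-0.4]]'; python3 - <<'E'
from h import *
c=read_camera("wrist"); cv2.imwrite("pics/w9.png",c["pixels"])
for t in (70,80,90):
    r=fit_relay(c,.441,-.219,t); print(cv2.boundingRect(hullpx(c,*r)))
    rel([r[0],r[1],.024],r[2])
E
```

```text
clock: 31.62
tool_pos: [0.4421, -0.2187, 0.0225]
ee_rot: [0.676, 0.737, -0.0, -0.0]
contact_force: [-0.2, -0.2, -0.5]
opening: 0.699
gripper_force: 0.0
clock: 32.03
tool_pos: [0.4436, -0.2227, 0.1184]
ee_rot: [0.676, 0.737, 0.001, 0.002]
contact_force: [1.3, -0.1, -0.2]
opening: 0.702
gripper_force: 0.0
clock: 32.45
tool_pos: [0.4421, -0.2216, 0.115]
ee_rot: [0.676, 0.737, -0.0, -0.001]
contact_force: [0.3, -0.6, 0.5]
opening: 0.697
gripper_force: 0.0
relay 0.4421 -0.2153 yaw 0.065 1-IoU 0.049
(288, 157, 66, 96)
shift [ 6.3  0.6 91.1] turn [-0.001 -0.     0.02 ]
relay 0.4426 -0.2149 yaw 0.097 1-IoU 0.039
(287, 156, 67, 96)
shift [ 6.7  1.1 91.1] turn [-0.001 -0.    -0.012]
relay 0.4423 -0.2145 yaw 0.088 1-IoU 0.032
(287, 156, 67, 96)
shift [ 7.1  0.9 91.1] turn [-0.001 -0.    -0.002]
```

```bash
python3 -m crank '[[6.7,1,10,0,0,0,-0.4],[6.7,1,30,0,0,0,-0.4],[6.7,1,55,0,0,0,-0.4],[6.7,1,80,0,0,0,-0.4],[6.7,1,90,0,0,0,-0.4]]'; python3 -m crank '[[0,0,0,0,0,0,-0.4],[0,0,0,0,0,0,0.2],[0,0,0,0,0,0,0.5],[0,0,0,0,0,0,0.5],[0,0,0,0,0,0,0.5]]' 60; python3 -m crank '[[0,0,-8,0,0,0,0.5],[0,0,-30,0,0,0,0.5],[0,0,-65,0,0,0,0.5],[0,0,-105,0,0,0,0.5],[0,0,-130,0,0,0,0.5]]'; python3 -c "
from h import *
rel([.6136,.0114,.15],.0857)"
```

```text
clock: 32.92
tool_pos: [0.4417, -0.2144, 0.023]
ee_rot: [0.676, 0.737, -0.001, -0.001]
contact_force: [-1.7, 0.2, -1.0]
opening: 0.701
gripper_force: 0.0
clock: 33.33
tool_pos: [0.4434, -0.2151, 0.0266]
ee_rot: [0.676, 0.737, 0.0, 0.001]
contact_force: [-0.9, -1.0, 8.2]
opening: 0.456
gripper_force: 61.4
clock: 33.75
tool_pos: [0.4431, -0.2154, 0.1595]
ee_rot: [0.676, 0.737, 0.001, 0.001]
contact_force: [1.6, -0.0, -0.9]
opening: 0.461
gripper_force: 60.9
shift [211.4 189.2   9.7] turn [ 0.002  0.001 -0.   ]
```

```bash
python3 -m crank '[[28,25,0,0,0,0,0.5],[56,50,0,0,0,0,0.5],[84,75,0,0,0,0,0.5],[112,100,0,0,0,0,0.5],[140,125,0,0,0,0,0.5]]'; python3 -m crank '[[25,22,0,0,0,0,0.5],[50,45,0,0,0,0,0.5],[65,58,0,0,0,0,0.5],[71,64,5,0,0,0,0.5],[71,64,5,0,0,0,0.5]]';  python3 -c "
from h import *
rel([.6136,.0114,.058],.0857)"
```

```text
clock: 34.17
tool_pos: [0.5561, -0.0629, 0.1568]
ee_rot: [0.676, 0.737, 0.0, 0.0]
contact_force: [1.0, -0.6, -1.4]
opening: 0.459
gripper_force: 61.1
clock: 34.58
tool_pos: [0.6134, 0.0135, 0.1504]
ee_rot: [0.675, 0.738, -0.0, -0.0]
contact_force: [-1.3, -0.2, -1.3]
opening: 0.461
gripper_force: 61.1
shift [-2.1  0.1 92.4] turn [-0.    -0.     0.003]
```

```bash
python3 -m crank '[[-2,0,20,0,0,0.003,0.5],[-2,0,45,0,0,0.003,0.5],[-2,0,70,0,0,0.003,0.5],[-2,0,86,0,0,0.003,0.5],[-2,0,90,0,0,0.003,0.5]]'; python3 -c "
from h import *
rel([.6136,.0114,.050],.0857)"
```

```text
clock: 35.0
tool_pos: [0.6111, 0.0079, 0.0587]
ee_rot: [0.678, 0.735, -0.002, -0.001]
contact_force: [-0.3, 1.1, -1.9]
opening: 0.458
gripper_force: 61.0
shift [3.2 2.8 8.7] turn [-0.004  0.001 -0.004]
```

```bash
python3 -m crank '[[0,0,0,0,0,0,0.5],[0,0,0,0,0,0,0.5],[0,0,0,0,0,0,0.5],[0,0,0,0,0,0,0.5],[0,0,0,0,0,0,0.5]]'; python3 -c "
from h import *
rel([.6136,.0114,.050],.0857)"
```

```text
clock: 35.42
tool_pos: [0.6136, 0.0095, 0.0616]
ee_rot: [0.677, 0.736, 0.0, 0.0]
contact_force: [-0.1, 0.4, -0.2]
opening: 0.461
gripper_force: 61.0
shift [ 1.9  0.1 11.6] turn [ 0.001 -0.    -0.003]
```

```bash
python3 -m crank '[[1.5,0,3,0,0,-0.002,0.5],[1.5,0,6,0,0,-0.002,0.5],[1.5,0,9,0,0,-0.002,0.5],[1.5,0,11,0,0,-0.002,0.5],[1.5,0,12,0,0,-0.002,0.5]]'
```

```text
clock: 35.83
tool_pos: [0.6133, 0.011, 0.0484]
ee_rot: [0.676, 0.737, 0.0, 0.0]
contact_force: [1.9, -0.1, -0.5]
opening: 0.461
gripper_force: 61.5
```

It is through the mouth without resistance.

```bash
python3 -m crank '[[0,0,3,0,0,0,0.5],[0,0,6,0,0,0,0.5],[0,0,8,0,0,0,0.5],[0,0,10,0,0,0,0.5],[0,0,10.5,0,0,0,0.5]]'; python3 -m crank '[[0,0,0.5,0,0,0,0.5],[0,0,1,0,0,0,0.5],[0,0,1,0,0,0,0.5],[0,0,1,0,0,0,0.5],[0,0,1,0,0,0,0.5]]'
```

```text
clock: 36.25
tool_pos: [0.6134, 0.011, 0.0386]
ee_rot: [0.676, 0.736, 0.0, 0.0]
contact_force: [-2.1, 1.4, 19.0]
opening: 0.462
gripper_force: 63.6
clock: 36.67
tool_pos: [0.6134, 0.011, 0.0386]
ee_rot: [0.676, 0.736, 0.0, 0.0]
contact_force: [-5.8, 1.7, 27.8]
opening: 0.463
gripper_force: 65.0
```

```bash
python3 -m crank '[[0,0,-1,0,0,0,-0.3],[0,0,-1.5,0,0,0,-0.3],[0,0,-1.5,0,0,0,-0.3],[0,0,-15,0,0,0,-0.3],[0,0,-50,0,0,0,-0.3]]'; python3 -m crank '[[0,0,-40,0,0,0,-0.3],[-30,-10,-70,0,0,0.1,-0.3],[-60,-20,-75,0,0,0.2,-0.3],[-95,-30,-75,0,0,0.3,-0.35],[-130,-40,-75,0,0,0.4,-0.4]]'; python3 -c "
from h import *
rel([.449,-.3705,.115],-.607)"
```

```text
clock: 37.08
tool_pos: [0.6106, 0.011, 0.0846]
ee_rot: [0.676, 0.737, -0.003, -0.002]
contact_force: [0.1, 0.2, -0.2]
opening: 0.647
gripper_force: 0.0
clock: 37.5
tool_pos: [0.5841, -0.123, 0.164]
ee_rot: [0.81, 0.586, 0.001, 0.0]
contact_force: [0.5, -0.7, -0.2]
opening: 0.699
gripper_force: 0.0
shift [-277.4  -50.7   48.6] turn [ 0.002 -0.001  0.288]
```

```bash
python3 -m crank '[[-36,-7,0,0,0,0.08,-0.4],[-72,-13,0,0,0,0.16,-0.4],[-108,-20,0,0,0,0.24,-0.4],[-144,-26,0,0,0,0.288,-0.4],[-180,-33,0,0,0,0.288,-0.4]]'; python3 - <<'E'
from h import *
c=read_camera("top"); fit_relay(c,.454,-.364,120)
rel([.449,-.3705,.115],-.607)
E
```

```text
clock: 37.92
tool_pos: [0.4961, -0.284, 0.1629]
ee_rot: [0.886, 0.464, 0.0, -0.0]
contact_force: [0.9, -0.2, -0.5]
opening: 0.699
gripper_force: 0.0
relay 0.4709 -0.3705 yaw 1.485 1-IoU 0.675
shift [-89.3  10.5  48.9] turn [ 0.001  0.003 -0.004]
```

```bash
python3 -m crank '[[-25,3,12,0,0,0,-0.4],[-50,6,24,0,0,0,-0.4],[-75,9,36,0,0,0,-0.4],[-89,10,46,0,0,0,-0.4],[-89,10,48,0,0,0,-0.4]]';python3 -m crank '[[0,0,0,0,0,0,-0.4],[0,0,0,0,0,0,-0.4],[0,0,0,0,0,0,-0.4],[0,0,0,0,0,0,-0.4],[0,0,0,0,0,0,-0.4]]'; python3 - <<'E'
from h import *
c=read_camera("wrist"); cv2.imwrite("pics/w10.png",c["pixels"])
for t in (75,85,95):
    r=fit_relay(c,.454,-.364,t); print(cv2.boundingRect(hullpx(c,*r)))
    rel([r[0],r[1],.024],r[2])
E
```

```text
clock: 38.38
tool_pos: [0.4523, -0.3643, 0.1136]
ee_rot: [0.886, 0.463, -0.001, -0.0]
contact_force: [-0.6, 0.2, 0.2]
opening: 0.701
gripper_force: 0.0
clock: 38.8
tool_pos: [0.4555, -0.3612, 0.1146]
ee_rot: [0.885, 0.466, 0.0, 0.0]
contact_force: [-0.2, -0.1, -0.0]
opening: 0.697
gripper_force: 0.0
relay 0.4518 -0.3699 yaw -0.595 1-IoU 0.06
(289, 178, 65, 96)
shift [-9.1  1.9 90.5] turn [ 0.    -0.    -0.007]
relay 0.4521 -0.3696 yaw -0.59 1-IoU 0.05
(289, 177, 64, 97)
shift [-8.6  1.9 90.5] turn [ 0.    -0.    -0.012]
relay 0.4524 -0.3692 yaw -0.59 1-IoU 0.043
(289, 176, 65, 97)
shift [-8.2  2.  90.5] turn [ 0.    -0.    -0.012]
```

```bash
python3 -m crank '[[-8,2,0,0,0,-0.01,-0.4],[-15,2,0,0,0,-0.01,-0.4],[-17,2,0,0,0,-0.01,-0.4],[-17,2,0,0,0,-0.01,-0.4],[-17,2,0,0,0,-0.01,-0.4]]';python3 -m crank '[[0,0,0,0,0,0,-0.4],[0,0,0,0,0,0,-0.4],[0,0,0,0,0,0,-0.4],[0,0,0,0,0,0,-0.4],[0,0,0,0,0,0,-0.4]]'; python3 - <<'E'
from h import *
c=read_camera("wrist")
for t in (75,85,95):
    r=fit_relay(c,.454,-.364,t); print(cv2.boundingRect(hullpx(c,*r)))
    rel([r[0],r[1],.024],r[2])
E
```

```text
clock: 39.27
tool_pos: [0.4466, -0.3772, 0.1142]
ee_rot: [0.883, 0.469, -0.0, -0.0]
contact_force: [0.4, 0.2, -0.4]
opening: 0.7
gripper_force: 0.0
clock: 39.68
tool_pos: [0.447, -0.3769, 0.1142]
ee_rot: [0.883, 0.47, 0.0, 0.0]
contact_force: [0.4, -0.3, 0.2]
opening: 0.7
gripper_force: 0.0
relay 0.452 -0.3703 yaw -0.581 1-IoU 0.055
(286, 154, 66, 97)
shift [ 8.3  0.5 90.2] turn [-0.     0.    -0.011]
relay 0.452 -0.3701 yaw -0.588 1-IoU 0.047
(286, 154, 66, 96)
shift [ 8.4  0.5 90.2] turn [-0.     0.    -0.004]
relay 0.4521 -0.3699 yaw -0.588 1-IoU 0.036
(286, 154, 66, 96)
shift [ 8.6  0.4 90.2] turn [-0.     0.    -0.005]
```

```bash
python3 -m crank '[[8.4,0.5,10,0,0,-0.006,-0.4],[8.4,0.5,30,0,0,-0.006,-0.4],[8.4,0.5,55,0,0,-0.006,-0.4],[8.4,0.5,79,0,0,-0.006,-0.4],[8.4,0.5,89,0,0,-0.006,-0.4]]'; python3 -m crank '[[0,0,0,0,0,0,-0.4],[0,0,0,0,0,0,0.2],[0,0,0,0,0,0,0.5],[0,0,0,0,0,0,0.5],[0,0,0,0,0,0,0.5]]' 60; python3 -m crank '[[0,0,-8,0,0,0,0.5],[0,0,-30,0,0,0,0.5],[0,0,-65,0,0,0,0.5],[0,0,-105,0,0,0,0.5],[0,0,-130,0,0,0,0.5]]'; python3 -c "
from h import *
rel([.6073,.083,.15],.0857)"
```

```text
clock: 40.15
tool_pos: [0.4513, -0.3687, 0.0219]
ee_rot: [0.881, 0.473, -0.001, -0.002]
contact_force: [-0.4, 0.4, 0.1]
opening: 0.699
gripper_force: 0.0
clock: 40.57
tool_pos: [0.4525, -0.3705, 0.0262]
ee_rot: [0.881, 0.472, 0.0, 0.001]
contact_force: [-0.3, -0.3, 5.4]
opening: 0.461
gripper_force: 61.0
clock: 40.98
tool_pos: [0.4522, -0.3709, 0.1593]
ee_rot: [0.882, 0.472, 0.001, 0.001]
contact_force: [1.2, -0.5, -0.4]
opening: 0.459
gripper_force: 60.6
shift [ 463.8 -122.6    8.9] turn [ 0.003  0.001 -0.674]
```

```bash
python3 -m crank '[[36,-10,0,0,0,-0.12,0.5],[72,-19,0,0,0,-0.24,0.5],[108,-29,0,0,0,-0.36,0.5],[144,-38,0,0,0,-0.48,0.5],[180,-48,0,0,0,-0.6,0.5]]'; python3 -c "
from h import *
rel([.6073,.083,.15],.0857)"
```

```text
clock: 41.4
tool_pos: [0.5121, -0.1922, 0.1563]
ee_rot: [0.7, 0.714, 0.0, 0.001]
contact_force: [0.1, -0.6, -1.5]
opening: 0.462
gripper_force: 60.7
shift [273.4 100.3   6.3] turn [ 0.001  0.    -0.067]
```

```bash
python3 -m crank '[[36,13,0,0,0,-0.03,0.5],[72,26,0,0,0,-0.067,0.5],[108,40,0,0,0,-0.067,0.5],[144,53,0,0,0,-0.067,0.5],[180,66,0,0,0,-0.067,0.5]]'; python3 -c "
from h import *
rel([.6073,.083,.15],.0857)"
```

```text
clock: 41.82
tool_pos: [0.5757, -0.0112, 0.1562]
ee_rot: [0.678, 0.735, 0.0, 0.0]
contact_force: [0.9, -0.6, -1.1]
opening: 0.455
gripper_force: 60.7
shift [91.4 39.   6.3] turn [ 0.001  0.    -0.006]
```

```bash
python3 -m crank '[[30,13,0,0,0,-0.004,0.5],[60,26,0,0,0,-0.004,0.5],[82,35,0,0,0,-0.004,0.5],[89,39,0,0,0,-0.004,0.5],[89,39,0,0,0,-0.004,0.5]]'; python3 -m crank '[[0,0,20,0,0,0,0.5],[0,0,50,0,0,0,0.5],[0,0,75,0,0,0,0.5],[0,0,90,0,0,0,0.5],[0,0,90,0,0,0,0.5]]'; python3 -m crank '[[0,0,1,0,0,0,0.5],[0,0,1,0,0,0,0.5],[0,0,1,0,0,0,0.5],[0,0,1,0,0,0,0.5],[0,0,1,0,0,0,0.5]]'; python3 -c "
from h import *
rel([.6073,.083,.05],.0857)"
```

```text
clock: 42.23
tool_pos: [0.6075, 0.0813, 0.1557]
ee_rot: [0.676, 0.737, 0.0, 0.0]
contact_force: [-0.4, 0.2, -0.6]
opening: 0.459
gripper_force: 60.7
clock: 42.65
tool_pos: [0.6054, 0.0772, 0.0629]
ee_rot: [0.677, 0.736, -0.002, -0.001]
contact_force: [-0.3, 0.2, -1.8]
opening: 0.455
gripper_force: 60.7
clock: 43.07
tool_pos: [0.6076, 0.0789, 0.0651]
ee_rot: [0.677, 0.736, 0.0, 0.0]
contact_force: [0.5, 0.2, -0.5]
opening: 0.458
gripper_force: 60.7
shift [ 4.1  0.1 15.1] turn [ 0.001 -0.    -0.002]
```

```bash
python3 -m crank '[[2,0,2,0,0,0,0.5],[3.8,0,5,0,0,0,0.5],[3.8,0,9,0,0,0,0.5],[3.8,0,13,0,0,0,0.5],[3.8,0,15,0,0,0,0.5]]'
```

```text
clock: 43.48
tool_pos: [0.6071, 0.0826, 0.0486]
ee_rot: [0.677, 0.736, 0.0, 0.0]
contact_force: [2.6, -0.1, 0.1]
opening: 0.453
gripper_force: 61.4
```

```bash
python3 -m crank '[[0,0,3,0,0,0,0.5],[0,0,6,0,0,0,0.5],[0,0,8,0,0,0,0.5],[0,0,10,0,0,0,0.5],[0,0,11,0,0,0,0.5]]'; python3 -m crank '[[0,0,0.5,0,0,0,0.5],[0,0,1,0,0,0,0.5],[0,0,1,0,0,0,0.5],[0,0,1,0,0,0,0.5],[0,0,1,0,0,0,0.5]]'
```

```text
clock: 43.9
tool_pos: [0.6071, 0.0826, 0.0381]
ee_rot: [0.677, 0.736, 0.0, 0.0]
contact_force: [-2.5, -1.0, 21.0]
opening: 0.461
gripper_force: 63.8
clock: 44.32
tool_pos: [0.6071, 0.0826, 0.0381]
ee_rot: [0.677, 0.736, 0.0, 0.0]
contact_force: [-2.1, -0.2, 17.5]
opening: 0.46
gripper_force: 63.5
```

```bash
python3 -m crank '[[0,0,-1,0,0,0,-0.3],[0,0,-1.5,0,0,0,-0.3],[0,0,-1.5,0,0,0,-0.3],[0,0,-15,0,0,0,-0.3],[0,0,-50,0,0,0,-0.3]]'; python3 -m crank '[[0,0,-30,0,0,0,0.5],[0,-25,-45,0,0,0,1],[0,-60,-45,0,0,0,1],[0,-95,-40,0,0,0,1],[0,-130,-20,0,0,0,1]]'; python3 -m crank '[[0,-15,0,0,0,0,1],[0,-25,0,0,0,0,1],[0,-25,0,0,0,0,1],[0,-25,0,0,0,0,1],[0,-25,0,0,0,0,1]]';python3 -c "
from h import *
rel([.4507,.0693,.082],.0857)"
```

```text
clock: 44.73
tool_pos: [0.6044, 0.0823, 0.0847]
ee_rot: [0.677, 0.736, -0.003, -0.002]
contact_force: [0.5, 0.6, 0.6]
opening: 0.653
gripper_force: 0.0
clock: 45.15
tool_pos: [0.4771, 0.0718, 0.1098]
ee_rot: [0.677, 0.736, 0.002, 0.001]
contact_force: [1.1, 1.0, -1.3]
opening: 0.002
gripper_force: 0.0
clock: 45.57
tool_pos: [0.454, 0.0699, 0.1077]
ee_rot: [0.677, 0.736, 0.001, 0.001]
contact_force: [0.6, 0.4, 0.5]
opening: 0.002
gripper_force: 0.0
shift [-0.4 -3.4 25.7] turn [ 0.002 -0.    -0.002]
```

```bash
python3 -m crank '[[0,-2,8,0,0,0,1],[0,-2,16,0,0,0,1],[0,-2,22,0,0,0,1],[0,-2,25,0,0,0,1],[0,-2,25,0,0,0,1]]'; python3 -m crank '[[0,0,1,0,0,0,1],[0,0,2,0,0,0,1],[0,0,2.5,0,0,0,1],[0,0,2.5,0,0,0,1],[0,0,2.5,0,0,0,1]]'
```

```text
clock: 45.98
tool_pos: [0.4501, 0.0692, 0.0812]
ee_rot: [0.677, 0.736, -0.001, -0.0]
contact_force: [-0.2, -0.4, 0.2]
opening: -0.001
gripper_force: 0.0
clock: 46.4
tool_pos: [0.4511, 0.0695, 0.0803]
ee_rot: [0.677, 0.736, 0.001, 0.0]
contact_force: [-1.3, -1.3, 12.8]
opening: 0.002
gripper_force: 6.5
```

```bash
python3 -m crank '[[0,6,0,0,0,0,1],[0,14,0,0,0,0,1],[0,24,0,0,0,0,1],[0,34,0,0,0,0,1],[0,44,0,0,0,0,1]]'; python3 -m crank '[[0,10,0,0,0,0,1],[0,20,0,0,0,0,1],[0,30,0,0,0,0,1],[0,40,0,0,0,0,1],[0,50,0,0,0,0,1]]';python3 -m crank '[[0,6,0,0,0,0,1],[0,11,0,0,0,0,1],[0,14,0,0,0,0,1],[0,16,0,0,0,0,1],[0,16,0,0,0,0,1]]'; 
```

```text
clock: 46.82
tool_pos: [0.4951, 0.0733, 0.0804]
ee_rot: [0.677, 0.736, 0.0, 0.0]
contact_force: [-1.3, 0.0, 12.8]
opening: -0.006
gripper_force: 6.3
clock: 47.23
tool_pos: [0.5449, 0.0776, 0.0804]
ee_rot: [0.677, 0.736, 0.0, 0.0]
contact_force: [-2.7, 1.6, 11.7]
opening: -0.001
gripper_force: 5.8
clock: 47.65
tool_pos: [0.5583, 0.0786, 0.0802]
ee_rot: [0.677, 0.736, -0.001, -0.002]
contact_force: [-16.3, -0.4, 23.8]
opening: -0.002
gripper_force: 12.3
```

```bash
python3 -m crank '[[0,0,-12,0,0,0,1],[-15,-20,-28,0,0,0,1],[-35,-50,-28,0,0,0,1],[-55,-80,-28,0,0,0,1],[-72,-109,-28,0,0,0,1]]'; python3 -m crank '[[0,0,0,0,0,0,1],[0,0,5,0,0,0,1],[0,0,14,0,0,0,1],[0,0,22,0,0,0,1],[0,0,22,0,0,0,1]]';python3 -c "
from h import *
rel([.4569,-.0024,.080],.0857)"
```

```text
clock: 48.07
tool_pos: [0.4563, -0.0033, 0.1082]
ee_rot: [0.677, 0.736, 0.0, 0.0]
contact_force: [0.2, -0.5, 0.0]
opening: 0.002
gripper_force: 0.0
clock: 48.48
tool_pos: [0.4572, -0.0017, 0.0839]
ee_rot: [0.676, 0.737, -0.001, -0.001]
contact_force: [-0.7, 0.5, -0.5]
opening: -0.002
gripper_force: 0.0
shift [-0.7 -0.4  3.9] turn [-0.002  0.    -0.001]
```

```bash
python3 -m crank '[[0,0,2,0,0,0,1],[0,0,4,0,0,0,1],[0,0,5,0,0,0,1],[0,0,5.5,0,0,0,1],[0,0,5.5,0,0,0,1]]'
```

```text
clock: 48.9
tool_pos: [0.4578, -0.0021, 0.0805]
ee_rot: [0.677, 0.736, 0.0, 0.0]
contact_force: [-1.2, -0.1, 6.6]
opening: 0.003
gripper_force: 3.7
```

```bash
python3 -m crank '[[0,2,0.6,0,0,0,1],[0,8,0.7,0,0,0,1],[0,18,0.7,0,0,0,1],[0,30,0.7,0,0,0,1],[0,42,0.7,0,0,0,1]]'; python3 -m crank '[[0,10,0,0,0,0,1],[0,20,0,0,0,0,1],[0,30,0,0,0,0,1],[0,40,0,0,0,0,1],[0,50,0,0,0,0,1]]';python3 -m crank '[[0,6,0,0,0,0,1],[0,11,0,0,0,0,1],[0,14,0,0,0,0,1],[0,17,0,0,0,0,1],[0,17,0,0,0,0,1]]'; 
```

```text
clock: 49.32
tool_pos: [0.5004, 0.0016, 0.0803]
ee_rot: [0.677, 0.736, 0.001, 0.0]
contact_force: [-3.3, 1.2, 17.5]
opening: 0.005
gripper_force: 8.4
clock: 49.73
tool_pos: [0.5503, 0.006, 0.0804]
ee_rot: [0.677, 0.736, 0.001, 0.0]
contact_force: [-2.5, 2.3, 16.0]
opening: 0.002
gripper_force: 7.9
clock: 50.15
tool_pos: [0.5645, 0.0071, 0.0802]
ee_rot: [0.677, 0.736, -0.001, -0.002]
contact_force: [-17.3, 1.3, 29.4]
opening: -0.001
gripper_force: 14.7
```

```bash
python3 -m crank '[[0,0,-12,0,0,0,1],[-15,-20,-28,0,0,0,1],[-35,-50,-28,0,0,0,1],[-55,-80,-28,0,0,0,1],[-72,-109,-28,0,0,0,1]]'; python3 -m crank '[[0,0,0,0,0,0,1],[0,0,5,0,0,0,1],[0,0,14,0,0,0,1],[0,0,22,0,0,0,1],[0,0,23,0,0,0,1]]';python3 -m crank '[[0,0,1,0,0,0,1],[0,0,3,0,0,0,1],[0,0,4,0,0,0,1],[0,0,4.5,0,0,0,1],[0,0,4.5,0,0,0,1]]'
```

```text
clock: 50.57
tool_pos: [0.4623, -0.0749, 0.1079]
ee_rot: [0.677, 0.736, 0.0, 0.0]
contact_force: [2.3, -1.8, 0.3]
opening: 0.002
gripper_force: 0.0
clock: 50.98
tool_pos: [0.4633, -0.0732, 0.0827]
ee_rot: [0.676, 0.737, -0.001, -0.001]
contact_force: [0.3, -0.2, 0.2]
opening: -0.0
gripper_force: 0.0
clock: 51.4
tool_pos: [0.464, -0.0738, 0.0804]
ee_rot: [0.677, 0.736, 0.0, 0.0]
contact_force: [-1.1, 2.2, 10.9]
opening: 0.001
gripper_force: 5.1
```

```bash
python3 -m crank '[[0,2,0.3,0,0,0,1],[0,8,0.3,0,0,0,1],[0,18,0.3,0,0,0,1],[0,30,0.3,0,0,0,1],[0,42,0.3,0,0,0,1]]'; python3 -m crank '[[0,10,0,0,0,0,1],[0,20,0,0,0,0,1],[0,30,0,0,0,0,1],[0,40,0,0,0,0,1],[0,50,0,0,0,0,1]]';python3 -m crank '[[0,6,0,0,0,0,1],[0,11,0,0,0,0,1],[0,14,0,0,0,0,1],[0,17,0,0,0,0,1],[0,17,0,0,0,0,1]]'; python3 -m crank '[[0,0,-12,0,0,0,1],[0,0,-40,0,0,0,1],[0,0,-80,0,0,0,1],[0,0,-115,0,0,0,1],[0,-10,-140,0,0,0,1]]'; python3 -m crank '[[-35,-10,0,0,0,0,1],[-70,-10,0,0,0,0,1],[-105,-10,0,0,0,0,1],[-140,-10,0,0,0,0,1],[-175,-10,0,0,0,0,1]]'; python3 -m crank '[[-20,0,0,0,0,0,1],[-45,0,0,0,0,0,1],[-60,0,0,0,0,0,1],[-60,0,0,0,0,0,1],[-60,0,0,0,0,0,1]]';  python3 - <<'E'
from h import *
c=read_camera("top"); crop(c,170,140,430,260,3,"end.png")
E
```

```text
clock: 51.82
tool_pos: [0.5062, -0.0701, 0.0804]
ee_rot: [0.677, 0.736, 0.0, 0.0]
contact_force: [-3.1, 2.1, 12.2]
opening: 0.002
gripper_force: 6.8
clock: 52.23
tool_pos: [0.5561, -0.0657, 0.0804]
ee_rot: [0.677, 0.736, 0.001, 0.0]
contact_force: [-2.5, 2.1, 13.3]
opening: -0.002
gripper_force: 6.6
clock: 52.65
tool_pos: [0.5711, -0.0647, 0.0803]
ee_rot: [0.677, 0.736, -0.001, -0.001]
contact_force: [-13.4, 1.6, 23.3]
opening: 0.001
gripper_force: 11.4
clock: 53.07
tool_pos: [0.5638, -0.0656, 0.2231]
ee_rot: [0.677, 0.736, 0.001, 0.001]
contact_force: [-0.6, 0.3, 1.5]
opening: -0.002
gripper_force: 0.0
clock: 53.48
tool_pos: [0.5669, -0.2424, 0.2204]
ee_rot: [0.677, 0.736, 0.0, 0.0]
contact_force: [0.3, -0.6, 1.8]
opening: -0.0
gripper_force: 0.0
clock: 53.9
tool_pos: [0.5718, -0.3008, 0.2197]
ee_rot: [0.677, 0.736, 0.0, -0.0]
contact_force: [-0.4, 0.9, -0.6]
opening: 0.004
gripper_force: 0.0
```

View pics/end.png

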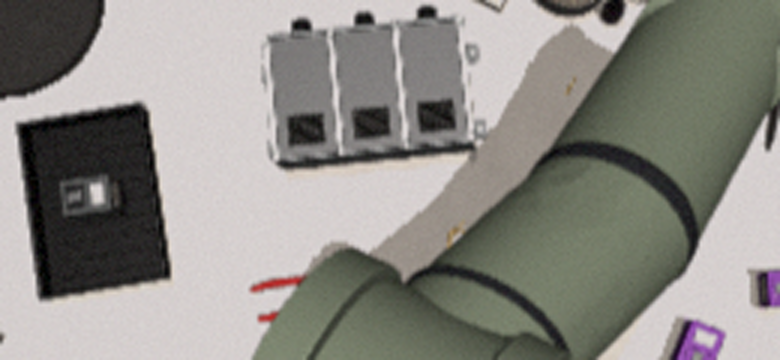

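All three covers are shut, with the pads back at (306,130), (371,122) and (436,115). The used relay stands in the tray at (89,195), and the cutters lie where they were. I'll hand in.

```bash
python3 -c "
from station import *
print(hand_in())"
```

```text
the job is handed in; nothing more can be done
None
```

I handed the job in at about 54 s: the one used relay (bay 3) stands in the tray, all three new relays are plugged home, one to a bay, and all three covers are shut against their stops; the screwdriver and side cutters were not touched, and the highest wrist force I saw was about 103 N, on a first bay 2 attempt that jammed and was redone.

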